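# Open the child-safe box with its bolt and hidden catch

## Task

Open the white child-safe box: slide back the bolt on its lid, then raise the lid gently by its handle until the hidden safety catch stops it. Feel under the lid's front lip for the catch, push it in and, keeping it in, lift the lid past it, then open the lid wide so that it stays open. Do not force the lid against the catch, do not press hard on the box's front or the catch, and leave the other things where they stand.

Things in the scene. Friction and masses are not known exactly. Their poses are not given: they have to be found in the camera images.
- box: white metal storage box with a hinged lid, fixed to the worktop. Origin: centre of its underside; x from its front (the robot's side) to its back, y along the front to its left, z up; 'box' figures below are in this frame. Walls at x -85 to +85 mm, y -140 to +140 mm; top of the closed lid at z 130 mm. The lid plate, 7 mm thick, reaches 21 mm beyond the front wall, to x -106 mm
- front_panel: front wall of the box with the hidden safety catch, whose hook stops the lid at about 0.28 rad. The lid can pass while the catch is pushed in 7 mm or more, and is free of it above 0.40 rad even when it has sprung out again. Origin: centre of the wall's lower edge, outer face (box x -85 mm, z 0); axes as the box's
- catch_slot (a point): middle of the black slot, on the front wall (box x -85, z 93 mm). In it a black pad, the catch: 25 mm wide with slanting flanks, z 74 to 112 mm, standing 14 mm out of the wall. Its centre is anywhere from y -75 to +75 mm, new each time, unmeasured: feel for it. Pushed toward the wall (+x) it moves 13 mm on a spring (2.5 N at first, 6.4 N at its stop); let go, it springs out
- strip: steel strip under the lid inside the box, 240 mm long, which the hook of the catch holds; its origin and axes are those of the lid, at the hinge. It hangs 36 to 57 mm behind the lip's outer face, down to 59 mm below the hinge; until the lid has passed the catch (0.42 rad) only the catch can touch it
- lid (a joint): lid angle in rad: 0 closed, grows as it opens, 1.35 at the stop. Stiff hinge: the lid stays at any angle where it is left; about 4 N up at the front edge move it
- lid_hinge (a point): middle of the lid's hinge line, at the box's back (box x +85 mm, z 127 mm); the line runs along box y
- lid_handle (a point): middle of the lid's handle: a round steel bar 10 mm thick, 70 mm long along box y, its axis 32 mm above the lid's top; lid closed: box x -80, y -40, z 162 mm. The bar may turn between the fingers as the lid rises
- lid_lip (a point): middle of the lower edge of the lip, which is 4 mm thick and hangs 43 mm below the lid plate along its whole front, hiding the catch; lid closed: box x -106, y 0, z 80 mm. Lid raised to the catch: x -112, z 134 mm; then shut fingertips tilted 25 to 45 degrees can reach the pad from the front, under the lip, and carry the lip up as well
- bolt (a joint): slide of the bolt on the lid in m: 0 (to 0.004) shut, 0.028 fully drawn at its stop; clear of its keeper from 0.016. Moves along box -y (to the right, seen from the robot) against 2.5 N of friction and stays where it is left
- bolt_knob (a point): point on the axis of the bolt's knob, 25 mm above the lid's top: an upright round steel pin 12 mm thick whose top is 43 mm above the lid; shut, at box x -45, y +85, z 155 mm. The bolt's two guides, 21 mm high and 8 mm wide, stand on the lid at box y +36 and +118 mm
- bolt_keeper (a point): middle of the bridge of the bolt's keeper, a steel loop 30 mm wide along box x at the left side of the box, under which the shut bolt's tip lies; its top is at z 152 mm
- spice_a: spice jar with dark lid, 41 mm across, 105 mm tall; bystander, to be left standing; origin at the centre of its underside
- spice_b: second spice jar with dark lid, 41 mm across, 105 mm tall; bystander, to be left standing; origin at the centre of its underside
- garlic: bulb of garlic, 50 mm; bystander, to be left standing; origin at the centre of its underside
- washing_up: pump bottle of washing-up liquid, 178 mm tall; bystander, to be left standing; origin at the centre of its underside

How it is judged:
By the outcome, as a careful person would: the job done as asked, in the order asked, and still so for the second after the job is handed in, with the robot touching nothing.
It also fails if it takes over 69 s, if anything falls off the work surface, if the arm or the gripper's body presses on something with over 40 N, if the wrist force passes 120 N, or if a joint passes its speed limit or range.

## Robot

A 6-joint arm with a two-finger parallel gripper is mounted at the origin on a cart in front of the work surface, level with it; the furniture and walls round the work are solid. World frame = base frame: x ahead of the robot, y to its left, z up, the work surface at z = 0. Lengths are in m, angles in rad, forces in N, time in s.
With the tool pointing down it reaches from about 0.425 to 1.125 m from the base axis. Payload 14.9 kg.
Tool frame: the origin (TCP) lies on the centre line of the jaws, within the pads' length; the fingertips stand 14 mm ahead of it and the grasp point (between the pads) lies 5 mm behind it; z points along the fingers, y is the line along which they close (so a half turn about z gives the same grasp; the last joint's range is limited). The gripper opens to 91 mm and grips with 3 to 60 N. Pads are 32 mm wide; open, the fingers measure 118 mm over their backs; the gripper's body (76 mm by 178 mm) begins 60 mm behind the grasp point.
Start: joints at [1.102, 0.379, 1.734, -0, 1.028, -0.033], TCP at [0.296, 0.635, 0.228] pointing down, gripper open.
Joint ranges: [-2.77, 2.77], [-0.74, 2.19], [0, 2.66], [-1.06, 4.2], [0.31, 2.87], [-3.08, 3.08]. Speed limits (rad/s): [1.89, 1.89, 2.39, 3.14, 3.14, 3.14].

## Interface

Orientations are given as [roll, pitch, yaw] about the fixed x, y, z axes, in that order (R = Rz(yaw) Ry(pitch) Rx(roll)).
In Python, from rig import sense, imaging, bot gives the robot as it stands.
- The arm moves only by the tool arm_command, never from a script. Its argument "increments" is text: rows parted by semicolons, each of 7 numbers parted by spaces: the turn, a rotation vector about the tool's x, y, z in rad, then the shift along the tool's x, y, z in cm, then the finger opening in cm, from 0 to 9.12. A call has 1 to 10 rows; each row shifts and turns the commanded pose from where the row before left it, along the tool's axes as they then stand; what a row does not reach is not made up. A row lasts 1/8 s, in which the tool goes at most 62.5 mm and 10.7 degrees, less where a joint would pass 70% of its speed; a pose out of reach is approached as far as the arm can. A call with a gripper value outside its range is refused whole. The fingers move at their own pace and stop on an object; "newtons" is the grip in N (left out, the last holds). Time passes only in rows, so rows that do not move let the fingers close. It gives the time, the measured TCP pose, the force, the opening and the grip force at its end, in the units of the state.
- sense(): the state, without advancing time (a new reading comes with each control period).
- imaging.grab_frame(name): name is "scene" or "top" or "wrist"; returns the picture (480x640x3 uint8, red, green, blue); there is no depth.
- imaging.camera_info(name): a dict with "fx", "fy", "cx", "cy" (pixels), "extrinsics" (4x4, takes a point from world to camera coordinates); the wrist camera has in their place "T_tool_cam" (4x4, takes a point from camera to tool coordinates, whose origin is the TCP and whose axes are the flange's). Camera axes: x right, y down, z forward; pixel columns grow to the right and rows downward; lengths in m; the calibration is good to about 2 mm. A picture is of the moment at which its call begins: read the wrist's pose just before it. camera_info takes no time and is no camera call.
- bot.job_done(): hands the job in; it is judged then, once.
The state is a dict: "time": time; "joint_pos": joint angles; "joint_velocities": joint speeds; "joint_efforts": joint torques, N m; "tcp_pos": TCP position; "tool_rot": TCP orientation; "wrist_force": force on the tool from outside, world axes, zero at the start; "torque": the same for the moment, N m; "opening": opening from 0.0 (shut) to 1.0 (fully open); "grip_force": force on a finger pad.
Only numpy, scipy, OpenCV 4.12 (cv2) and the standard library are available. Lean on these libraries where they do the work, as an engineer would, in place of code of your own. Each camera call takes 0.05 s, during which the arm holds its last target. There are 200 camera calls.

## Working session

There is one attempt and no reset: what is moved stays moved. The work goes in short steps, Python scripts to look and compute and a tool call to move; the robot and the scene stay as the last step left them, time stands still between calls to the robot, and variables do not carry over. Pictures are saved under pics/ and viewed, at most 10 in all, crops included, and the job is handed in when it is done.

Besides the shell and the picture viewer there is one more tool, called after "Request:" as name(argument=value, ...) on one line, values as JSON. arm_command: Moves the arm, as the interface text tells. Its arguments: {"type":"object","properties":{"increments":{"type":"string"},"newtons":{"type":"number"}},"required":["increments"]}

```bash
ls; mkdir -p pics
python3 - <<'E'
from rig import sense, imaging, bot
import cv2
s=sense();print(s)
for n in ("scene","top"):
    im=imaging.grab_frame(n);cv2.imwrite(f"pics/{n}0.png",im[:,:,::-1])
    print(n,imaging.camera_info(n))
print(imaging.camera_info("wrist"))
E
```

```text
pics
{'time': 0.0, 'joint_pos': array([ 1.10167231e+00,  3.79421089e-01,  1.73477187e+00, -1.00096726e-06,
        1.02851585e+00, -3.32760671e-02]), 'joint_velocities': array([ 9.14372060e-04,  9.96700330e-04,  4.69054929e-05,  9.87327841e-04,
       -1.38626422e-03,  6.07889739e-06]), 'joint_efforts': array([ 3.32494628e-04, -7.63728476e+01, -4.34370124e+01,  6.50837598e-02,
        4.23598860e-02, -1.11379777e-04]), 'tcp_pos': array([0.29534263, 0.63422191, 0.2272839 ]), 'tool_rot': array([-3.14047708e+00, -3.62782259e-05,  2.70574520e+00]), 'wrist_force': array([ 0.9672841,  0.2456081, -0.1335327]), 'torque': array([ 0.0139207 , -0.06597242,  0.01724103]), 'grip_force': 0.0, 'opening': 1.0016178735422496}
scene {'fx': 473.24740951463775, 'fy': 473.24740951463775, 'cx': 319.9142583522202, 'cy': 236.8901104063927, 'extrinsics': array([[ 0.77025618, -0.63773068, -0.00223399, -0.54928597],
       [-0.45298933, -0.54465166, -0.70580113,  0.32577631],
       [ 0.44889429,  0.54465966, -0.7084065 ,  0.94677552],
       [ 0.        ,  0.        ,  0.        ,  1.        ]])}
top {'fx': 547.0601073224816, 'fy': 547.0601073224816, 'cx': 322.5237281475812, 'cy': 245.6010985990723, 'extrinsics': array([[ 0.00725668, -0.99974012, -0.02161087, -0.06318551],
       [-0.99674645, -0.0054967 , -0.08041335,  0.63784811],
       [ 0.08027366,  0.02212409, -0.9965273 ,  1.3711832 ],
       [ 0.        ,  0.        ,  0.        ,  1.        ]])}
{'fx': 408.9072079447386, 'fy': 408.9072079447386, 'cx': 323.3985892823211, 'cy': 233.0967270503116, 'T_tool_cam': array([[ 3.24557542e-04, -9.65087326e-01, -2.61928134e-01,
         7.33248451e-02],
       [ 9.99999398e-01,  3.86918253e-05,  1.09654641e-03,
        -4.33461002e-04],
       [-1.04812857e-03, -2.61928332e-01,  9.65086758e-01,
        -1.55174067e-01],
       [ 0.00000000e+00,  0.00000000e+00,  0.00000000e+00,
         1.00000000e+00]])}
```

View pics/top0.png

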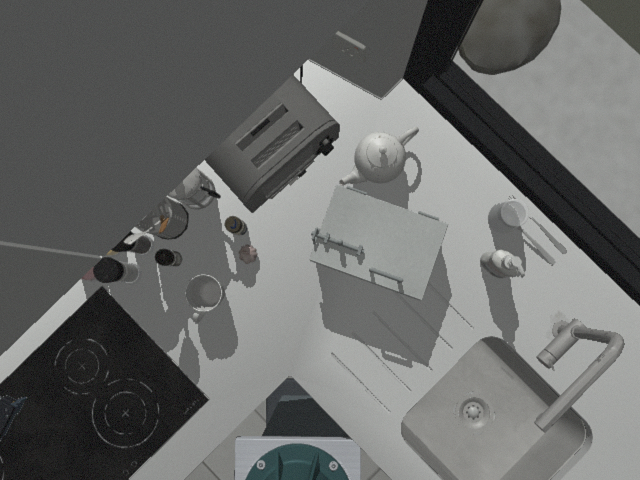

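View pics/scene0.png

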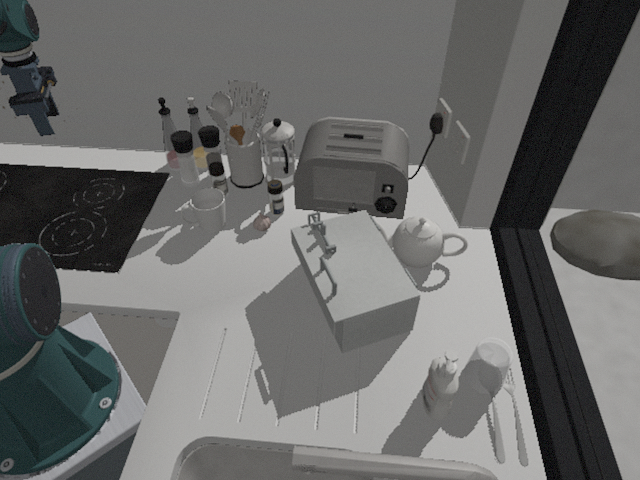

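The top view shows the box with lid corners near (343,186), (447,218), (420,299) and (310,261), the handle around (387,278) and the bolt around (340,243). I'll take a closer crop to pick exact pixels.

Run:
```python
import cv2
im=cv2.imread("pics/top0.png")[175:310,295:460]
cv2.imwrite("pics/crop0.png",cv2.resize(im,None,fx=4.4,fy=4.4,interpolation=cv2.INTER_CUBIC))
```

```text
(no output)
```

View pics/crop0.png

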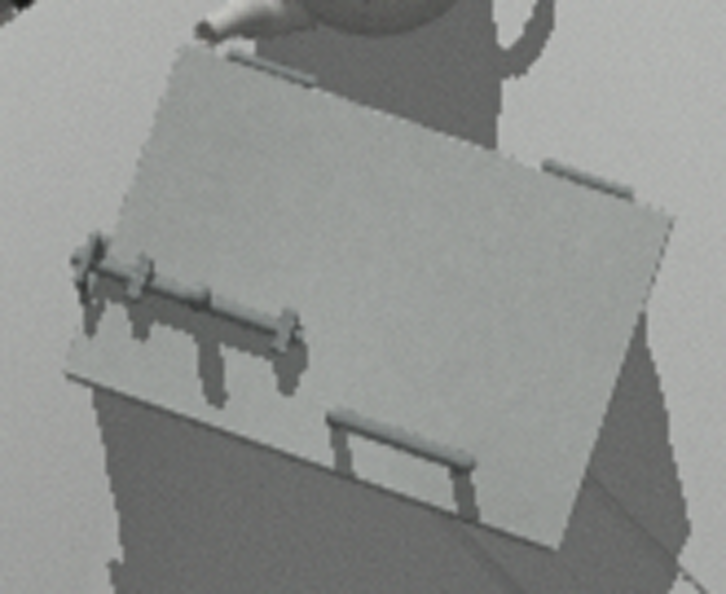

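The crop shows lid corners FL (66,374), FR (557,549), BR (673,217) and BL (183,43). The handle runs from (332,417) to (470,463), the knob is at about (203,297), and the guides are at (287,327) and (140,275).

```bash
cat > h.py <<'E'
import numpy as np
from scipy.spatial.transform import Rotation as R
from rig import sense, imaging, bot
def ray(cam,u,v,z):
    c=imaging.camera_info(cam);E=c["extrinsics"]
    d=E[:3,:3].T@[(u-c["cx"])/c["fx"],(v-c["cy"])/c["fy"],1]
    o=-E[:3,:3].T@E[:3,3]
    return o+d*(z-o[2])/d[2]
E
python3 - <<'E'
from h import *
P={"FL":(66,374,.130,-106,140),"FR":(557,549,.130,-106,-140),"BR":(673,217,.130,85,-140),"BL":(183,43,.130,85,140),
"h1":(332,417,.163,-80,-5),"h2":(470,463,.163,-80,-75),"knob":(203,297,.173,-45,85),"g1":(287,327,.151,-45,36),"g2":(140,275,.151,-45,118)}
W={k:ray("top",(p[0]+.5)/4.4-.5+295,(p[1]+.5)/4.4-.5+175,p[2])[:2] for k,p in P.items()}
for k in W: print(k,W[k].round(4))
ks=list(P);A=np.array([W[k] for k in ks]);B=np.array([P[k][3:] for k in ks])/1000
a,b=A.mean(0),B.mean(0);H=(B-b).T@(A-a)
yaw=np.arctan2(H[0,1]-H[1,0],H[0,0]+H[1,1]);c,s=np.cos(yaw),np.sin(yaw);M=np.array([[c,-s],[s,c]])
t=a-M@b;print("yaw",yaw,"t",t);print(((A-(B@M.T+t))@M*1000).round(1))
# bystanders
for n,u,v,z in(("garlic",248,254,.03),("spice",236,225,.105),("wash",505,262,.1),("teapot",380,150,.1)):
    print(n,((ray("top",u,v,z)[:2]-t)@M).round(3))
E
```

```text
FL [ 0.5965 -0.0313]
FR [ 0.5052 -0.2925]
BR [ 0.6826 -0.3557]
BL [ 0.7761 -0.0929]
h1 [ 0.5732 -0.1713]
h2 [ 0.5498 -0.2427]
knob [ 0.6345 -0.1039]
g1 [ 0.6208 -0.1484]
g2 [ 0.6479 -0.0708]
yaw -0.33905460235487234 t [ 0.65017572 -0.19684939]
[[ 0.3 -1.7]
 [ 1.1  1.6]
 [-1.6  1. ]
 [-0.8 -0.1]
 [-1.1  3.5]
 [ 0.6 -1.7]
 [-0.7 -2.6]
 [ 1.2 -0.1]
 [ 1.   0.1]]
garlic [-0.142  0.297]
spice [-0.086  0.336]
wash [ 0.048 -0.302]
teapot [0.206 0.07 ]
```

```bash
cat >> h.py <<'E'
YAW,T=-0.339,np.array([.650,-.197,0])
B=R.from_euler("z",YAW)
def goal(p,tilt=0,spin=0):
    """target TCP (box mm), tilt deg from down toward +x, spin deg about tool z; prints the move in tool axes"""
    s=sense();W=R.from_euler("xyz",s["tool_rot"]);b=B.inv().apply(s["tcp_pos"]-T)*1000
    # down pose: tool x=-box x, y=+box y
    D=R.from_matrix([[-1,0,0],[0,1,0],[0,0,-1]])
    d=np.radians(tilt);Gr=B*R.from_euler("y",-d)*D*R.from_euler("z",spin,degrees=True)
    print("t",round(s["time"],2),"box tcp",b.round(1),"F box",B.inv().apply(s["wrist_force"]).round(1),"open",round(s["opening"],2),"grip",round(s["grip_force"],1))
    print("turn",(W.inv()*Gr).as_rotvec().round(3),"shift cm",(W.inv().apply(B.apply(np.array(p)-b))/10).round(2),"j",s["joint_pos"].round(2))
E
python3 -c "
from h import *
goal((-45,116,230)); goal((-45,116,171)); print(B.apply([0,0,0]))
goal((-100,0,90),30)"
```

```text
t 0.1 box tcp [-610.9  666.   227.4] F box [-0.3 -0.4 -0.3] open 1.0 grip 0.0
turn [-0.001 -0.    -0.097] shift cm [-61.64 -49.28  -0.22] j [ 1.1   0.38  1.73 -0.    1.03 -0.03]
t 0.1 box tcp [-610.9  666.   227.4] F box [-0.3 -0.4 -0.3] open 1.0 grip 0.0
turn [-0.001 -0.    -0.097] shift cm [-61.64 -49.27   5.68] j [ 1.1   0.38  1.73 -0.    1.03 -0.03]
[0. 0. 0.]
t 0.1 box tcp [-610.9  666.   227.4] F box [-0.3 -0.4 -0.3] open 1.0 grip 0.0
turn [-0.026 -0.523 -0.094] shift cm [-57.29 -61.34  13.79] j [ 1.1   0.38  1.73 -0.    1.03 -0.03]
```

Request:
arm_command(increments="0 0 -0.097 0 0 -3 0; 0 0 0 -3.5 -3.4 0 0; 0 0 0 -3.5 -3.4 0 0; 0 0 0 -3.5 -3.4 0 0; 0 0 0 -3.5 -3.4 0 0; 0 0 0 -3.5 -3.4 0 0; 0 0 0 -3.5 -3.4 0 0; 0 0 0 -3.5 -3.4 0 0; 0 0 0 -3.5 -3.4 0 0; 0 0 0 -3.5 -3.4 0 0", newtons=20)

```text
time: 1.35
tcp_pos: [0.4913, 0.2398, 0.2578]
tool_rot: [-3.141, -0.0, 2.803]
wrist_force: [0.7, 0.5, 0.2]
opening: 0.007
grip_force: 0.0
```

Request:
arm_command(increments="0 0 0 -3.5 -3.4 0 0; 0 0 0 -3.5 -3.4 0 0; 0 0 0 -3.5 -3.4 0 0; 0 0 0 -3.5 -3.4 0 0; 0 0 0 -3.5 -3.4 0 0; 0 0 0 -3.5 -3.4 0 0; 0 0 0 0 0 0 0")

```text
time: 2.22
tcp_pos: [0.622, -0.0234, 0.2575]
tool_rot: [-3.141, -0.0, 2.8]
wrist_force: [0.1, 0.3, 0.1]
opening: -0.0
grip_force: 0.0
```

```bash
python3 -c "
from h import *
import cv2
goal((-45,116,171))
cv2.imwrite('pics/w1.png',imaging.grab_frame('wrist')[:,:,::-1])"
```

```text
t 2.23 box tcp [-84.2 154.4 257.5] F box [0.  0.3 0.1] open -0.0 grip 0.0
turn [-0.    -0.    -0.003] shift cm [-3.93 -3.83  8.65] j [-0.07  0.23  1.88 -0.    1.04 -1.3 ]
```

View pics/w1.png

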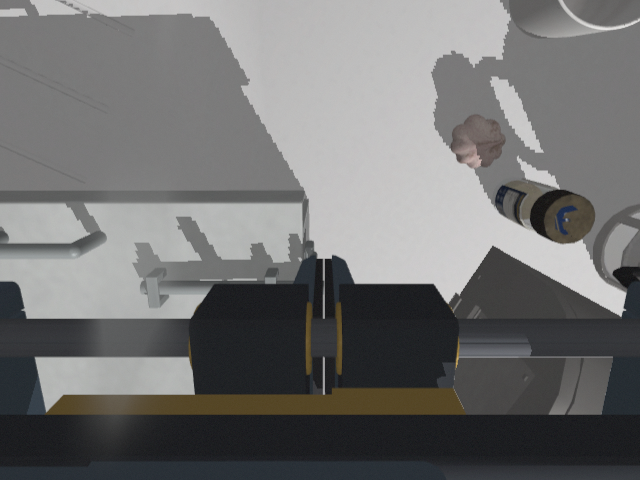

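The wrist view shows the shut fingers just left of the box. The bolt guides are at about (150,285) and (270,280), the handle is at about (50,245), and the garlic and a spice jar sit well clear on the right.

Request:
arm_command(increments="0 0 0 -2 -1.9 0 0; 0 0 0 -1.9 -1.9 2 0; 0 0 0 0 0 3.4 0; 0 0 0 0 0 3.2 0; 0 0 0 0 -0.8 0 0; 0 0 0 0 -0.8 0 0; 0 0 0 0 -0.8 0 0; 0 0 0 0 -0.8 0 0; 0 0 0 0 0 0 0")

```text
time: 3.4
tcp_pos: [0.6348, -0.1006, 0.1727]
tool_rot: [-3.142, 0.001, 2.802]
wrist_force: [-0.8, -1.4, -0.2]
opening: 0.0
grip_force: 0.0
```

Request:
arm_command(increments="0 0 0 0 -0.3 0 0; 0 0 0 0 0 0 0")

```text
time: 3.65
tcp_pos: [0.6338, -0.1027, 0.1721]
tool_rot: [3.142, 0.0, 2.803]
wrist_force: [1.1, 1.4, 0.5]
opening: 0.002
grip_force: 0.6
```

```bash
python3 -c "
from h import *
goal((-45,80,171))"
```

```text
t 3.65 box tcp [-46.7  83.5 172.1] F box [0.6 1.7 0.5] open 0.0 grip 0.6
turn [0. 0. 0.] shift cm [-0.17 -0.35  0.11] j [-0.2   0.36  1.88  0.    0.9  -1.43]
```

Request:
arm_command(increments="0 0 0 0 -0.3 0 0; 0 0 0 0 0 0 0")

```text
time: 3.9
tcp_pos: [0.6327, -0.1056, 0.172]
tool_rot: [-3.142, 0.0, 2.803]
wrist_force: [0.3, 1.0, 0.8]
opening: 0.004
grip_force: 0.9
```

Request:
arm_command(increments="0 0 0 0 -0.3 0 0; 0 0 0 0 0 0 0")

```text
time: 4.15
tcp_pos: [0.6316, -0.1085, 0.1719]
tool_rot: [-3.142, -0.0, 2.803]
wrist_force: [0.2, 1.7, 2.0]
opening: 0.005
grip_force: 0.8
```

```bash
python3 -c "
from h import *
import cv2
goal((-45,80,171))
im=imaging.grab_frame('top')[175:310,295:460]
cv2.imwrite('pics/t2.png',cv2.resize(im[:,:,::-1],None,fx=4.4,fy=4.4,interpolation=cv2.INTER_CUBIC))"
```

```text
t 4.15 box tcp [-46.7  77.3 171.9] F box [-0.3  1.7  2. ] open 0.01 grip 0.8
turn [-0. -0.  0.] shift cm [-0.17  0.27  0.09] j [-0.21  0.36  1.88 -0.    0.9  -1.44]
```

View pics/t2.png

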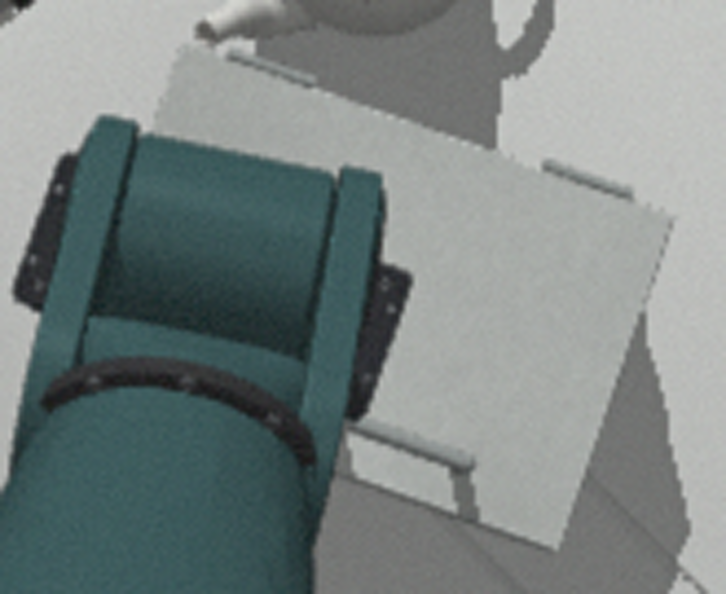

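The arm hides the knob in this view, so I'll keep pushing and watch the force for the bolt's stop.

Request:
arm_command(increments="0 0 0 0 -0.3 0 0; 0 0 0 0 0 0 0")

```text
time: 4.45
tcp_pos: [0.6306, -0.1114, 0.1719]
tool_rot: [-3.142, -0.0, 2.803]
wrist_force: [0.8, 0.6, 1.2]
opening: 0.006
grip_force: 0.8
```

Request:
arm_command(increments="0 0 0 0 -0.2 0 0; 0 0 0 0 0 0 0")

```text
time: 4.7
tcp_pos: [0.6299, -0.1132, 0.1719]
tool_rot: [-3.142, -0.0, 2.803]
wrist_force: [1.0, 1.9, 0.8]
opening: 0.004
grip_force: 0.9
```

Request:
arm_command(increments="0 0 0 0 -0.2 0 0; 0 0 0 0 0 0 0")

```text
time: 4.95
tcp_pos: [0.6296, -0.1142, 0.172]
tool_rot: [3.14, 0.0, 2.802]
wrist_force: [3.7, 9.8, 1.3]
opening: 0.004
grip_force: 5.5
```

Request:
arm_command(increments="0 0 0 0 1 0 0; 0 0 0 0 0 -5 0; 0 0 0.175 0 0 -2 4; 0 0 0.175 0 0 0 4; 0 0 0.175 0 0 0 4; 0 0 0.175 0 0 0 4; 0 0 0.175 0 0 0 4; 0 0 0.175 0 0 0 4; 0 0 0.175 0 0 0 4; 0 0 0.175 0 0 0 4")

```text
time: 6.2
tcp_pos: [0.6325, -0.1054, 0.2417]
tool_rot: [-3.141, 0.0, 1.397]
wrist_force: [-0.4, -0.0, 0.2]
opening: 0.44
grip_force: 0.0
```

Request:
arm_command(increments="0 0 0.17 0 0 0 4; 0 0 0 -5 -1.5 0 4; 0 0 0 -5 -1.5 0 4; 0 0 0 0 0 0 4")

```text
time: 6.7
tcp_pos: [0.5695, -0.1918, 0.2418]
tool_rot: [-3.141, 0.001, 1.23]
wrist_force: [0.7, 0.1, -0.2]
opening: 0.442
grip_force: 0.0
```

```bash
python3 -c "
from h import *
import cv2
goal((-80,-40,157),0,90)
im=imaging.grab_frame('wrist')
cv2.imwrite('pics/w3.png',im[:,:,::-1])"
```

```text
t 6.7 box tcp [-77.6 -21.8 241.8] F box [ 0.6  0.3 -0.2] open 0.44 grip 0.0
turn [-0.001  0.001 -0.002] shift cm [-1.81 -0.23  8.48] j [-0.36  0.21  1.93 -0.    1.   -0.02]
```

View pics/w3.png

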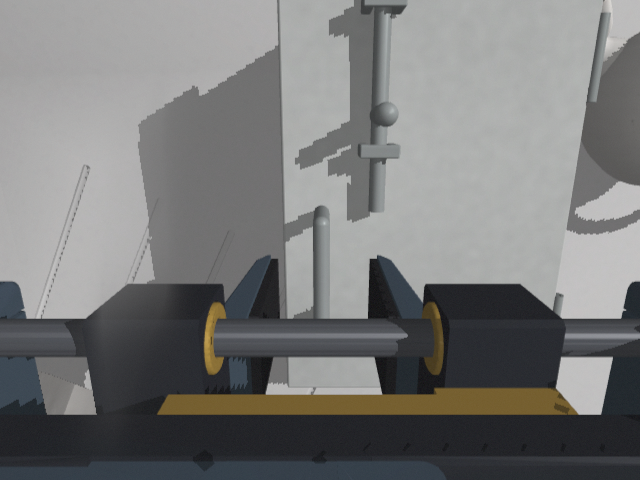

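The wrist view shows the bolt drawn, with its knob at (384,113) beside the inner guide. The handle bar at about (321,260) is centred between the fingers.

Request:
arm_command(increments="0 0 0 -1.8 0 3 4; 0 0 0 0 0 3 4; 0 0 0 0 0 2.4 4; 0 0 0 0 0 0 0; 0 0 0 0 0 0 0; 0 0 0 0 0 0 0; 0 0 0 0 0 0 0", newtons=15)

```text
time: 7.62
tcp_pos: [0.5631, -0.2059, 0.1586]
tool_rot: [-3.136, -0.0, 1.233]
wrist_force: [-20.8, 8.6, 15.6]
opening: 0.104
grip_force: 15.0
```

```bash
python3 -c "
from h import *
goal((-80,-40,157),0,90)
r=np.array([-165,35.])
for th in np.arange(0,.33,.04):
  c,s=np.cos(th),np.sin(th); print(round(th,2),(np.array([r[0]*c+r[1]*s,-r[0]*s+r[1]*c])-r).round(1))"
```

```text
t 7.62 box tcp [-79.  -37.3 158.6] F box [-22.5   1.2  15.6] open 0.1 grip 15.0
turn [-0.006 -0.     0.001] shift cm [-0.27 -0.1   0.16] j [-0.39  0.32  1.97 -0.    0.86 -0.05]
0.0 [0. 0.]
0.04 [1.5 6.6]
0.08 [ 3.3 13.1]
0.12 [ 5.4 19.5]
0.16 [ 7.7 25.8]
0.2 [10.2 32.1]
0.24 [13.  38.2]
0.28 [16.1 44.2]
0.32 [19.4 50.1]
```

Request:
arm_command(increments="0 0 0 0 -0.14 -0.08 0; 0 0 0 0 0.15 -0.66 0; 0 0 0 0 0.18 -0.65 0; 0 0 0 0 0.21 -0.64 0; 0 0 0 0 0 0 0")

```text
time: 8.25
tcp_pos: [0.5681, -0.2077, 0.179]
tool_rot: [-3.139, -0.0, 1.233]
wrist_force: [-11.0, 5.6, 4.2]
opening: 0.105
grip_force: 15.0
```

```bash
python3 -c "
from h import *
goal((-79+5.4,-37,158+19.5),0,90)"
```

```text
t 8.25 box tcp [-73.7 -37.3 179. ] F box [-12.2   1.7   4.2] open 0.11 grip 15.0
turn [-0.003 -0.     0.001] shift cm [0.03 0.01 0.15] j [-0.39  0.3   1.95  0.    0.9  -0.05]
```

Request:
arm_command(increments="0 0 0 0 0.14 -0.65 0; 0 0 0 0 0.23 -0.63 0; 0 0 0 0 0 0 0")

```text
time: 8.62
tcp_pos: [0.5728, -0.2094, 0.1923]
tool_rot: [3.141, -0.0, 1.233]
wrist_force: [-6.6, 5.9, 3.7]
opening: 0.105
grip_force: 15.0
```

```bash
cat >> h.py <<'E'
def lidf():
    s=sense();b=B.inv().apply(s["tcp_pos"]-T)*1000;F=B.inv().apply(s["wrist_force"])
    g=b+[0,0,5];v=np.array([g[0]-85,g[2]-127]);th=np.arctan2(35,165)-np.arctan2(v[1],-v[0])
    u=v/np.hypot(*v);tg=np.array([u[1],-u[0]])
    print("t",round(s["time"],2),"theta",round(-th,3),"r",round(np.hypot(*v),1),"radial F",round(F[[0,2]]@u,1),"tangential F",round(F[[0,2]]@tg,1),"tcp",b.round(1))
E
python3 -c "
from h import *
lidf()"
```

```text
t 8.62 theta 0.22 r 169.0 radial F 9.0 tangential F -0.1 tcp [-68.7 -37.4 192.3]
```

Request:
arm_command(increments="0 0 0 0 0.11 -0.31 0; 0 0 0 0 0 0 0")

```text
time: 8.88
tcp_pos: [0.5739, -0.2098, 0.1951]
tool_rot: [3.141, -0.0, 1.233]
wrist_force: [-4.3, 5.7, 2.8]
opening: 0.102
grip_force: 15.0
```

```bash
python3 -c "
from h import *
lidf()"
```

```text
t 8.88 theta 0.238 r 169.1 radial F 6.6 tangential F -0.0 tcp [-67.5 -37.4 195.1]
```

Request:
arm_command(increments="0 0 0 0 0.06 -0.16 0; 0 0 0 0 0 0 0")

```text
time: 9.12
tcp_pos: [0.5744, -0.21, 0.1963]
tool_rot: [3.141, -0.0, 1.233]
wrist_force: [-3.0, 5.7, 0.4]
opening: 0.101
grip_force: 15.0
```

```bash
python3 -c "
from h import *
lidf()"
```

```text
t 9.12 theta 0.246 r 169.2 radial F 4.4 tangential F -1.7 tcp [-67.  -37.4 196.3]
```

Request:
arm_command(increments="0 0 0 0 0.06 -0.16 0; 0 0 0 0 0 0 0")

```text
time: 9.38
tcp_pos: [0.575, -0.2102, 0.1978]
tool_rot: [3.141, -0.0, 1.233]
wrist_force: [-1.5, 5.3, -1.6]
opening: 0.104
grip_force: 15.0
```

```bash
python3 -c "
from h import *
lidf()"
```

```text
t 9.38 theta 0.255 r 169.2 radial F 2.2 tangential F -2.9 tcp [-66.3 -37.4 197.8]
```

Request:
arm_command(increments="0 0 0 0 0.06 -0.16 0; 0 0 0 0 0 0 0")

```text
time: 9.62
tcp_pos: [0.5756, -0.2105, 0.1993]
tool_rot: [3.141, -0.0, 1.233]
wrist_force: [0.1, 5.1, -2.0]
opening: 0.107
grip_force: 15.0
```

Request:
arm_command(increments="0 0 0 0 0.06 -0.15 0; 0 0 0 0 0 0 0")

```text
time: 9.88
tcp_pos: [0.5763, -0.2107, 0.2008]
tool_rot: [3.141, -0.0, 1.233]
wrist_force: [1.7, 5.4, -3.0]
opening: 0.1
grip_force: 15.0
```

```bash
python3 -c "
from h import *
lidf()"
```

```text
t 9.88 theta 0.275 r 169.4 radial F -1.2 tangential F -2.7 tcp [-64.9 -37.4 200.8]
```

Request:
arm_command(increments="0 0 0 0 0.04 -0.15 0; 0 0 0 0 0 0 0")

```text
time: 10.12
tcp_pos: [0.577, -0.2109, 0.2024]
tool_rot: [3.14, -0.0, 1.233]
wrist_force: [3.8, 4.3, -5.0]
opening: 0.104
grip_force: 15.0
```

```bash
python3 -c "
from h import *
lidf()"
```

```text
t 10.12 theta 0.285 r 169.5 radial F -4.2 tangential F -3.4 tcp [-64.2 -37.4 202.4]
```

Request:
arm_command(increments="0 0 0 0 0.04 -0.1 0; 0 0 0 0 0 0 0")

```text
time: 10.38
tcp_pos: [0.5774, -0.2111, 0.2033]
tool_rot: [3.14, -0.0, 1.233]
wrist_force: [4.0, 3.0, -5.7]
opening: 0.105
grip_force: 15.0
```

```bash
python3 -c "
from h import *
lidf()"
```

```text
t 10.38 theta 0.291 r 169.5 radial F -5.2 tangential F -3.7 tcp [-63.8 -37.4 203.3]
```

Request:
arm_command(increments="0 0 0 0 0.07 -0.1 0; 0 0 0 0 0 0 0")

```text
time: 10.62
tcp_pos: [0.5779, -0.2113, 0.2043]
tool_rot: [3.14, -0.0, 1.233]
wrist_force: [3.0, 3.9, -5.2]
opening: 0.106
grip_force: 15.0
```

```bash
python3 -c "
from h import *
lidf()"
```

```text
t 10.62 theta 0.298 r 169.5 radial F -3.8 tangential F -3.8 tcp [-63.2 -37.4 204.3]
```

Request:
arm_command(increments="0 0 0 0 0.05 -0.08 0; 0 0 0 0 0 0 0")

```text
time: 10.88
tcp_pos: [0.5783, -0.2114, 0.205]
tool_rot: [3.14, -0.0, 1.233]
wrist_force: [3.5, 3.8, -5.5]
opening: 0.102
grip_force: 15.0
```

```bash
python3 -c "
from h import *
lidf()"
```

```text
t 10.88 theta 0.303 r 169.5 radial F -4.4 tangential F -3.8 tcp [-62.8 -37.4 205. ]
```

Request:
arm_command(increments="0 0 0 0 0.05 -0.08 0; 0 0 0 0 0 0 0")

```text
time: 11.12
tcp_pos: [0.5786, -0.2115, 0.2058]
tool_rot: [3.141, -0.0, 1.233]
wrist_force: [1.9, 4.0, -5.2]
opening: 0.1
grip_force: 15.0
```

```bash
python3 -c "
from h import *
lidf()"
```

```text
t 11.12 theta 0.308 r 169.6 radial F -3.0 tangential F -4.3 tcp [-62.5 -37.5 205.8]
```

Request:
arm_command(increments="0 0 0 0 0.05 -0.08 0; 0 0 0 0 0 0 0")

```text
time: 11.38
tcp_pos: [0.579, -0.2116, 0.2065]
tool_rot: [3.141, -0.0, 1.233]
wrist_force: [1.9, 4.1, -5.3]
opening: 0.102
grip_force: 15.0
```

```bash
python3 -c "
from h import *
lidf()"
```

```text
t 11.38 theta 0.312 r 169.6 radial F -3.0 tangential F -4.4 tcp [-62.1 -37.4 206.5]
```

Request:
arm_command(increments="0 0 0 0 0.05 -0.1 0; 0 0 0 0 0 0 0")

```text
time: 11.62
tcp_pos: [0.5792, -0.2117, 0.2069]
tool_rot: [3.142, -0.0, 1.233]
wrist_force: [2.3, 3.9, -10.9]
opening: 0.103
grip_force: 15.0
```

```bash
python3 -c "
from h import *
import cv2
lidf()
im=imaging.grab_frame('scene')[180:360,250:450]
cv2.imwrite('pics/s4.png',cv2.resize(im[:,:,::-1],None,fx=3.3,fy=3.3,interpolation=cv2.INTER_CUBIC))"
```

```text
t 11.62 theta 0.315 r 169.7 radial F -6.2 tangential F -9.0 tcp [-61.9 -37.4 206.9]
```

View pics/s4.png

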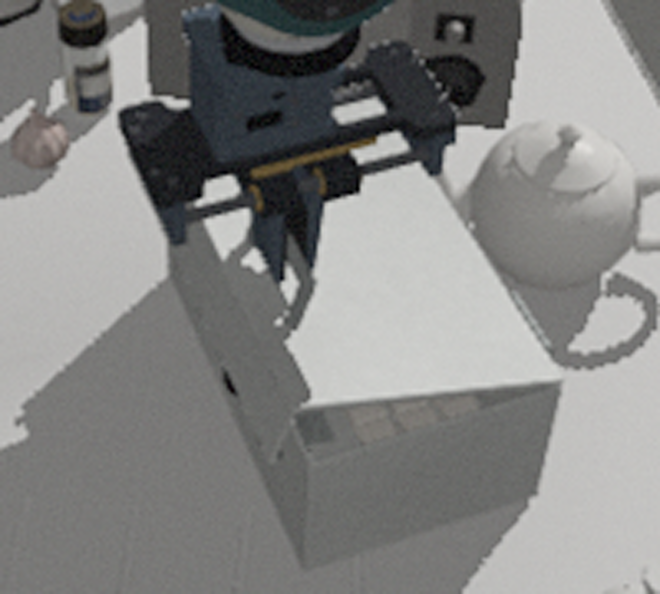

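The lid has met the catch: the force jumped by about 5 N. The crop also shows a black catch pad under the lip at crop (228,380). I'll ease off, let go and estimate the catch's y before feeling for it.

Request:
arm_command(increments="0 0 0 0 -0.03 0.1 0; 0 0 0 0 0 0 4; 0 0 0 0 0 0 4; 0 0 0 0 0 0 4; 0 0 0 0 0 -4 4; 0 0 0 0 0 -4 4; 0 0 -0.18 0 0 -2 4; 0 0 -0.18 0 0 0 0; 0 0 -0.18 0 0 0 0; 0 0 -0.18 0 0 0 0")

```text
time: 12.92
tcp_pos: [0.5789, -0.2119, 0.3066]
tool_rot: [3.141, 0.0, 1.959]
wrist_force: [0.6, 0.3, 1.4]
opening: 0.143
grip_force: 0.0
```

Request:
arm_command(increments="0 0 -0.18 0 0 0 0; 0 0 -0.18 0 0 0 0; 0 0 -0.18 0 0 0 0; 0 0 -0.18 0 0 0 0; 0 0 -0.13 0 0 0 0; 0 0 0 4 0 0 0; 0 0 0 4 0 0 0; 0 0 0 4 0 0 0; 0 0 0 0 0 0 0")

```text
time: 14.05
tcp_pos: [0.464, -0.1713, 0.3066]
tool_rot: [-3.141, 0.0, 2.803]
wrist_force: [0.7, -0.7, 0.9]
opening: 0.001
grip_force: 0.0
```

```bash
python3 -c "
from h import *
c=imaging.camera_info('scene');E=c['extrinsics']
d=E[:3,:3].T@[(319.1-c['cx'])/c['fx'],(295.2-c['cy'])/c['fy'],1];o=-E[:3,:3].T@E[:3,3]
d,o=B.inv().apply(d),B.inv().apply(o-T)
for x in(-.099,-.085):print((o+d*(x-o[0])/d[0])*1000)
goal((-165,0,110),32)"
```

```text
[-99.         -41.59106578  93.10646868]
[-85.          -2.86514604  40.15455667]
t 14.05 box tcp [-184.   -37.6  306.6] F box [ 0.9 -0.4  0.9] open 0.0 grip 0.0
turn [-0.    -0.558  0.   ] shift cm [-1.89  3.76 19.66] j [-0.4  -0.05  2.08 -0.    1.11 -1.63]
```

Request:
arm_command(increments="0 0 0 0 0 4 0; 0 0 0 -0.9 -0.4 5 0; 0 0 0 -1 0 5 0; 0 -0.14 0 -1 0 4 0; 0 -0.14 0 0 0 0 0; 0 -0.14 0 0 0 0 0; 0 -0.14 0 0 0 0 0; 0 0 0 0 0 0 0")

```text
time: 15.05
tcp_pos: [0.4915, -0.1954, 0.183]
tool_rot: [3.116, 0.486, 2.802]
wrist_force: [0.4, 0.7, -0.5]
opening: 0.005
grip_force: 0.0
```

```bash
python3 -c "
from h import *
goal((-125,-42,96),32)"
```

```text
t 15.05 box tcp [-150.   -51.2  183. ] F box [ 0.2  0.8 -0.5] open 0.01 grip 0.0
turn [ 0.025 -0.073 -0.001] shift cm [1.85 0.7  8.88] j [-0.46  0.03  2.34  0.28  0.31 -1.95]
```

```bash
cat > kin.py <<'E'
import numpy as np
from scipy.optimize import least_squares
D=np.array([(.379,1.735,1.0285,.6996,.2273),(.23,1.88,1.04,.6224,.2575),(.36,1.88,.9,.6421,.172),(.21,1.93,1.0,.6009,.2418),(.32,1.97,.86,.5996,.1586),(-.05,2.08,1.11,.4946,.3066)])
def f(p):
    a,L1,L2,h,q=p
    s=D[:,0]+D[:,1]+q
    return np.r_[a+L1*np.sin(D[:,0])+L2*np.sin(s)-D[:,3],h+L1*np.cos(D[:,0])+L2*np.cos(s)-D[:,4]]
S=least_squares(f,[0,.6,.6,.1,0]);P=S.x
E
python3 - <<'E'
from kin import *
print(P,S.fun.round(3))
a,L1,L2,h,q=P
# tilted sample gives tool length Lt: sum .03+2.34, tilt ~.49
r,z=np.hypot(.4915,.1954),.183
j2,j3=.03,2.34;wr=a+L1*np.sin(j2)+L2*np.sin(j2+j3+q);wz=h+L1*np.cos(j2)+L2*np.cos(j2+j3+q)
print("wrist pt (plus -Lt in z)",wr,wz,"Lt est r",(r-wr)/np.sin(.49),"z",(z-wz)/(1-np.cos(.49)))
E
```

```text
[0.0066203  0.55434997 0.60127419 0.06386292 0.08083692] [ 0.    -0.    -0.    -0.     0.     0.     0.    -0.003  0.001  0.
  0.     0.002]
wrist pt (plus -Lt in z) 0.406332028339464 0.15452250452789396 Lt est r 0.2604726598826648 z 0.24201739870393085
```

```bash
cat >> kin.py <<'E'
Lt=.258
def ik(bx,by,bz,tilt):
    # radial approx
    c,s=np.cos(-.339),np.sin(-.339);w=np.array([.650+c*bx/1e3-s*by/1e3,-.197+s*bx/1e3+c*by/1e3])
    t=np.radians(tilt);dirw=np.array([c,s]);wc=w-Lt*np.sin(t)*dirw
    r=np.hypot(*wc);z=bz/1e3+Lt*np.cos(t)
    a,L1,L2,h,q=P;h0=h+Lt   # h includes -Lt
    x,y=r-a,z-h0;d2=x*x+y*y
    cb=(d2-L1**2-L2**2)/(2*L1*L2)
    if abs(cb)>1:return None
    b=np.arccos(cb);al=np.arctan2(x,y);j2=al-np.arctan2(L2*np.sin(b),L1+L2*np.cos(b));j3=b-q
    return np.round([j2,j3,np.pi-t-j2-j3],2)
E
python3 - <<'E'
from kin import *
for t in (25,30,35,40,45):
  for x,z in((-150,130),(-130,100),(-112,85),(-112,95),(-108,130),(-60,250)):
    print(t,x,z,ik(x,-42,z,t))
E
```

```text
25 -150 130 [0.16 2.33 0.22]
25 -130 100 [0.25 2.3  0.15]
25 -112 85 [0.31 2.26 0.13]
25 -112 95 [0.29 2.26 0.15]
25 -108 130 [0.22 2.25 0.24]
25 -60 250 [0.08 2.11 0.51]
30 -150 130 [0.15 2.37 0.1 ]
30 -130 100 [0.25 2.33 0.03]
30 -112 85 [0.31 2.3  0.01]
30 -112 95 [0.29 2.3  0.03]
30 -108 130 [0.21 2.29 0.11]
30 -60 250 [0.06 2.16 0.4 ]
35 -150 130 [ 0.16  2.41 -0.03]
35 -130 100 [ 0.26  2.37 -0.1 ]
35 -112 85 [ 0.32  2.33 -0.12]
35 -112 95 [ 0.29  2.34 -0.1 ]
35 -108 130 [ 0.21  2.33 -0.01]
35 -60 250 [0.05 2.2  0.28]
40 -150 130 [ 0.17  2.44 -0.16]
40 -130 100 [ 0.28  2.4  -0.23]
40 -112 85 [ 0.34  2.37 -0.26]
40 -112 95 [ 0.31  2.37 -0.23]
40 -108 130 [ 0.22  2.36 -0.14]
40 -60 250 [0.04 2.24 0.16]
45 -150 130 [ 0.19  2.47 -0.3 ]
45 -130 100 [ 0.3   2.43 -0.37]
45 -112 85 [ 0.36  2.39 -0.4 ]
45 -112 95 [ 0.33  2.39 -0.37]
45 -108 130 [ 0.24  2.39 -0.28]
45 -60 250 [0.04 2.28 0.04]
```

```bash
cat >> h.py <<'E'
def goal2(p,tilt,lean):
    """tool turned to tilt (deg), then leaned by 'lean' rad about tool x"""
    s=sense();W=R.from_euler("xyz",s["tool_rot"]);b=B.inv().apply(s["tcp_pos"]-T)*1000
    D=R.from_matrix([[-1,0,0],[0,1,0],[0,0,-1]])
    Gr=B*R.from_euler("y",-tilt,degrees=True)*D*R.from_euler("x",lean)
    k=B.inv()*W;m=k.as_matrix()
    print("t",round(s["time"],2),"tcp",b.round(1),"tip",(b+14*m[:,2]).round(1),"F",B.inv().apply(s["wrist_force"]).round(1),"j",s["joint_pos"].round(2))
    print("turn",(W.inv()*Gr).as_rotvec().round(3),"shift cm",(W.inv().apply(B.apply(np.array(p)-b))/10).round(2),"axes box\n",m.round(2))
E
python3 - <<'E'
from kin import *
from h import *
def ang(p,tilt,lean):
    D=R.from_matrix([[-1,0,0],[0,1,0],[0,0,-1]])
    G=B*R.from_euler("y",-tilt,degrees=True)*D*R.from_euler("x",lean);zt=G.as_matrix()[:,2]
    w=T+B.apply(np.array(p)/1e3)-Lt*zt
    a,L1,L2,h,q=P;r=np.hypot(*w[:2]);x,y=r-a,w[2]-h-Lt
    b=np.arccos((x*x+y*y-L1**2-L2**2)/(2*L1*L2));j2=np.arctan2(x,y)-np.arctan2(L2*np.sin(b),L1+L2*np.cos(b));j3=b-q
    az=np.arctan2(w[1],w[0]);f=np.array([np.sin(j2+j3)*np.cos(az),np.sin(j2+j3)*np.sin(az),np.cos(j2+j3)])
    # tool in forearm frame: e1 in-plane (toward down), e2 lateral
    e1=np.array([np.cos(j2+j3)*np.cos(az),np.cos(j2+j3)*np.sin(az),-np.sin(j2+j3)]);e2=np.cross(f,e1)
    return round(np.arccos(zt@f),2),"j4~",round(np.arctan2(abs(zt@e2),zt@e1),2),"j1",round(az,2),"j2 j3",round(j2,2),round(j3,2)
for t,l in((30,-.25),(30,-.35),(25,-.35),(32,-.4)):
  for p in((-140,-42,150),(-112,-42,90),(-108,-42,130),(-60,-42,250)): print(t,l,p,ang(p,t,l))
goal2((-130,-42,100),31,-.35)
E
```

```text
30 -0.25 (-140, -42, 150) (np.float64(0.38), 'j4~', np.float64(1.09), 'j1', np.float64(-0.52), 'j2 j3', np.float64(0.15), np.float64(2.33))
30 -0.25 (-112, -42, 90) (np.float64(0.34), 'j4~', np.float64(1.41), 'j1', np.float64(-0.51), 'j2 j3', np.float64(0.33), np.float64(2.28))
30 -0.25 (-108, -42, 130) (np.float64(0.36), 'j4~', np.float64(1.17), 'j1', np.float64(-0.51), 'j2 j3', np.float64(0.24), np.float64(2.27))
30 -0.25 (-60, -42, 250) (np.float64(0.53), 'j4~', np.float64(0.68), 'j1', np.float64(-0.49), 'j2 j3', np.float64(0.09), np.float64(2.14))
30 -0.35 (-140, -42, 150) (np.float64(0.5), 'j4~', np.float64(1.17), 'j1', np.float64(-0.57), 'j2 j3', np.float64(0.18), np.float64(2.31))
30 -0.35 (-112, -42, 90) (np.float64(0.46), 'j4~', np.float64(1.4), 'j1', np.float64(-0.56), 'j2 j3', np.float64(0.35), np.float64(2.26))
30 -0.35 (-108, -42, 130) (np.float64(0.48), 'j4~', np.float64(1.22), 'j1', np.float64(-0.56), 'j2 j3', np.float64(0.27), np.float64(2.26))
30 -0.35 (-60, -42, 250) (np.float64(0.62), 'j4~', np.float64(0.83), 'j1', np.float64(-0.54), 'j2 j3', np.float64(0.11), np.f
[... 672 characters left out ...]
, np.float64(0.2), np.float64(2.32))
32 -0.4 (-112, -42, 90) (np.float64(0.52), 'j4~', np.float64(1.47), 'j1', np.float64(-0.59), 'j2 j3', np.float64(0.37), np.float64(2.27))
32 -0.4 (-108, -42, 130) (np.float64(0.54), 'j4~', np.float64(1.32), 'j1', np.float64(-0.59), 'j2 j3', np.float64(0.28), np.float64(2.26))
32 -0.4 (-60, -42, 250) (np.float64(0.65), 'j4~', np.float64(0.95), 'j1', np.float64(-0.56), 'j2 j3', np.float64(0.12), np.float64(2.14))
t 15.05 tcp [-150.   -51.2  183. ] tip [-143.5  -50.9  170.7] F [ 0.2  0.8 -0.5] j [-0.46  0.03  2.34  0.28  0.31 -1.95]
turn [-0.325 -0.054 -0.01 ] shift cm [2.11 0.71 8.3 ] axes box
 [[-0.88 -0.01  0.47]
 [ 0.    1.    0.03]
 [-0.47  0.02 -0.88]]
```

Request:
arm_command(increments="-0.11 0 0 0 0 0 0; -0.11 0 0 0 0 0 0; -0.11 0 0 0 0 0 0; 0 0 0 0 0 0 0; 0 0 0 0 0 0 0")

```text
time: 15.68
tcp_pos: [0.4888, -0.1943, 0.1788]
tool_rot: [2.825, 0.471, 2.803]
wrist_force: [0.6, 0.7, 0.5]
opening: 0.001
grip_force: 0.0
```

```bash
python3 -c "
from h import *
goal2((-135,-42,96),31,-.35)"
```

```text
t 15.68 tcp [-152.9  -51.1  178.8] tip [-146.9  -46.7  166.9] F [0.3 0.9 0.5] j [-0.63  0.09  2.31  0.9   0.57 -2.67]
turn [-0.033 -0.067 -0.023] shift cm [ 2.16 -1.69  8.07] axes box
 [[-0.89 -0.14  0.43]
 [-0.    0.95  0.31]
 [-0.45  0.28 -0.85]]
```

Request:
arm_command(increments="0 0 0.18 0 0 0 0; 0 0 0.18 0 0 0 0; 0 0 0.18 0 0 0 0; 0 0 0.18 0 0 0 0; 0 0 0.18 0 0 0 0; 0 0 0.18 0 0 0 0; 0 0 0.18 0 0 0 0; 0 0 0.18 0 0 0 0; 0 0 0.18 0 0 0 0; 0 0 0.18 0 0 0 0")

```text
time: 16.92
tcp_pos: [0.489, -0.1937, 0.1793]
tool_rot: [2.722, -0.385, 1.158]
wrist_force: [-0.1, 0.6, -0.1]
opening: 0.007
grip_force: 0.0
```

Request:
arm_command(increments="0 0 0.18 0 0 0 0; 0 0 0.18 0 0 0 0; 0 0 0.18 0 0 0 0; 0 0 0.18 0 0 0 0; 0 0 0.18 0 0 0 0; 0 0 0.18 0 0 0 0; 0 0 0.18 0 0 0 0; 0 0 0 0 0 0 0")

```text
time: 17.92
tcp_pos: [0.489, -0.1937, 0.1793]
tool_rot: [-2.866, -0.496, -0.248]
wrist_force: [-0.5, 1.2, -0.0]
opening: 0.003
grip_force: 0.0
```

```bash
sed -i 's/\*R.from_euler("x",lean)$/*R.from_euler("x",lean)*R.from_euler("z",180,degrees=True)/' h.py; python3 -c "
from h import *
goal2((-135,-42,96),31,-.35)"
```

```text
t 17.93 tcp [-152.9  -50.5  179.3] tip [-146.9  -46.1  167.5] F [-0.8  0.9 -0. ] j [-0.63  0.09  2.31  0.9   0.57  0.39]
turn [0.029 0.067 0.061] shift cm [-2.33  1.58  8.09] axes box
 [[ 0.88  0.22  0.43]
 [ 0.08 -0.95  0.31]
 [ 0.48 -0.24 -0.85]]
```

Request:
arm_command(increments="0.029 0.067 0.061 0 0 0 0; 0 0 0 -0.7 0.4 2 0; 0 0 0 -0.7 0.4 2 0; 0 0 0 -0.7 0.4 2 0; 0 0 0 -0.7 0.4 2 0; 0 0 0 0 0 0 0")

```text
time: 18.68
tcp_pos: [0.5091, -0.1874, 0.0946]
tool_rot: [-2.792, -0.54, -0.336]
wrist_force: [-0.5, -0.0, 0.5]
opening: 0.008
grip_force: 0.0
```

```bash
python3 -c "
from h import *
goal2((-121,-42,96),31,-.35)"
```

```text
t 18.68 tcp [-136.1  -37.8   94.6] tip [-129.3  -33.    83.3] F [-0.5 -0.2  0.5] j [-0.62  0.3   2.32  1.39  0.49 -0.07]
turn [-0.001  0.002  0.002] shift cm [1.36 0.62 0.47] axes box
 [[ 0.86  0.18  0.48]
 [ 0.   -0.94  0.34]
 [ 0.51 -0.29 -0.81]]
```

Request:
arm_command(increments="0 0 0 0.43 0.65 0.04 0; 0 0 0 0.69 0.14 0.38 0; 0 0 0 0 0 0 0")

```text
time: 19.05
tcp_pos: [0.52, -0.1987, 0.0963]
tool_rot: [-2.791, -0.542, -0.341]
wrist_force: [-4.4, -0.1, 0.8]
opening: 0.004
grip_force: 0.0
```

Request:
arm_command(increments="0 0 0 0.26 0.05 0.14 0; 0 0 0 0 0 0 0")

```text
time: 19.3
tcp_pos: [0.5209, -0.1989, 0.0952]
tool_rot: [-2.79, -0.539, -0.343]
wrist_force: [-19.0, 2.1, 2.6]
opening: 0.002
grip_force: 0.0
```

Request:
arm_command(increments="0 0 0 0.26 0.05 0.14 0; 0 0 0 0 0 0 0")

```text
time: 19.55
tcp_pos: [0.5217, -0.199, 0.0939]
tool_rot: [-2.789, -0.535, -0.345]
wrist_force: [-35.0, 4.1, 3.4]
opening: 0.005
grip_force: 0.0
```

```bash
python3 -c "
from h import *
goal2((-121,-42,96),31,-.35)"
```

```text
t 19.55 tcp [-120.3  -44.5   93.9] tip [-113.6  -39.8   82.6] F [-34.4  -7.8   3.4] j [-0.62  0.32  2.28  1.37  0.49 -0.04]
turn [ 0.001  0.004 -0.007] shift cm [ 0.05 -0.31 -0.11] axes box
 [[ 0.86  0.17  0.48]
 [-0.01 -0.94  0.34]
 [ 0.51 -0.3  -0.81]]
```

That was the gripper's body corner meeting the lip, so I'm backing off at once.

Request:
arm_command(increments="0 0 0 -1.29 -0.27 -0.72 0; 0 0 0 -0.86 -0.18 -0.48 0; 0 0 0 0 0 0 0")

```text
time: 19.92
tcp_pos: [0.5019, -0.1919, 0.0964]
tool_rot: [-2.79, -0.542, -0.341]
wrist_force: [0.5, -0.3, -0.9]
opening: 0.008
grip_force: 0.0
```

```bash
cat > plan.py <<'E'
from kin import *
from h import *
D=R.from_matrix([[-1,0,0],[0,1,0],[0,0,-1]])
def rot(tilt,lean,spin): # box frame; lean about box x, then spin about tool z (deg)
    return R.from_euler("x",lean,degrees=True)*R.from_euler("y",-tilt,degrees=True)*D*R.from_euler("z",180+spin,degrees=True)
def wrist(p,Q):
    G=B*Q;zt=G.as_matrix()[:,2];w=T+B.apply(np.array(p)/1e3)-Lt*zt
    a,L1,L2,h,q=P;r=np.hypot(*w[:2]);x,y=r-a,w[2]-h-Lt
    b=np.arccos(np.clip((x*x+y*y-L1**2-L2**2)/(2*L1*L2),-1,1));j2=np.arctan2(x,y)-np.arctan2(L2*np.sin(b),L1+L2*np.cos(b));s=j2+b-q
    az=np.arctan2(w[1],w[0]);f=np.array([np.sin(s)*np.cos(az),np.sin(s)*np.sin(az),np.cos(s)])
    e1=np.array([np.cos(s)*np.cos(az),np.cos(s)*np.sin(az),-np.sin(s)])
    return np.arccos(zt@f),np.arctan2(np.cross(f,e1)@zt,zt@e1),b-q
def grid(x,y,z):return np.stack(np.meshgrid(x,y,z),-1).reshape(-1,3)
BODY=grid(np.linspace(-38,38,9),np.linspace(-89,89,41),-65-np.linspace(0,100,21))
FING=grid(np.linspace(-16,16,9),np.linspace(-11,11,7),14-np.linspace(0,79,27))
def clear(pts,th): # signed distance (neg=inside) to lid plate+lip, mm
    c,s=np.cos(th),np.sin(th);q=pts-[85,0,127];q=np.stack([q[:,0]*c-q[:,2]*s,q[:,1],q[:,0]*s+q[:,2]*c],1) # un-rotate
    out=1e9
    for lo,hi in(((-191,-140,-4),(0,140,3)),((-191,-140,-47),(-187,140,3))):
        lo,hi=np.array(lo),np.array(hi);d=np.maximum(lo-q,q-hi);o=np.linalg.norm(np.maximum(d,0),axis=1)+np.minimum(d.max(1),0);out=min(out,o.min())
    return out
E
python3 - <<'E'
from plan import *
goal2((-135,-42,96),31,-.35)
# place so that forwardmost finger point is at x=-88, z_mid such that finger just clears the lip
res=[]
for tilt in range(20,46,3):
  for lean in range(-24,25,4):
    for spin in range(-30,31,5):
      Q=rot(tilt,lean,spin);F=Q.apply(FING);Bd=Q.apply(BODY)
      i=F[:,0].argmax();tcp=np.array([-88,-42,90])-F[i]   # forwardmost point at (-88,-42,90)
      cf=clear(F+tcp,.30);cb=clear(Bd+tcp,.30)
      g=[wrist(tcp+np.array([0,0,dz]),Q) for dz in(0,30)]
      w=min(a[0] for a in g);j4=[a[1] for a in g]
      if w>.34 and cb>4 and cf>0:res.append((cb,cf,tilt,lean,spin,round(w,2),np.round(j4,2),tcp.round(0)))
res.sort(key=lambda r:-r[0])
for r in res[:14]:print(r)
E
```

```text
t 19.93 tcp [-141.4  -44.5   96.4] tip [-134.6  -39.7   85.2] F [ 0.6 -0.1 -0.9] j [-0.63  0.29  2.32  1.39  0.5  -0.08]
turn [-0.    -0.002 -0.001] shift cm [ 0.52 -0.11  0.43] axes box
 [[ 0.86  0.18  0.49]
 [-0.   -0.94  0.34]
 [ 0.52 -0.29 -0.8 ]]
(np.float64(20.606256201826426), np.float64(17.92595884603922), 44, -16, -10, np.float64(0.41), array([-2.48, -2.37]), array([-110.,  -35.,   86.]))
(np.float64(20.606256201826398), np.float64(17.925958846039205), 44, 16, 10, np.float64(0.43), array([2.38, 2.27]), array([-110.,  -49.,   86.]))
(np.float64(20.271107466214247), np.float64(17.482524181117544), 44, -12, -5, np.float64(0.36), array([-2.6, -2.5]), array([-110.,  -33.,   86.]))
(np.float64(20.271107466214247), np.float64(17.482524181117544), 44, 12, 5, np.float64(0.38), array([2.5 , 2.39]), array([-110.,  -51.,   86.]))
(np.float64(20.095848724368956), np.float64(18.507866707584533), 44, -20, -10, np.float64(0.47), array([-2.37, -2.27]), array([-110.,  -35.,   85.]))
(np.float64(20.095848724368956), np.float64(18.507866707584533), 44, 20, 10, np.float64(0.49), array([2.28, 2.1
[... 506 characters left out ...]
, np.float64(17.92595884603922), 44, 16, 5, np.float64(0.43), array([2.38, 2.27]), array([-110.,  -51.,   86.]))
(np.float64(19.19592793183005), np.float64(19.234468286755057), 44, -24, -10, np.float64(0.53), array([-2.28, -2.19]), array([-110.,  -36.,   85.]))
(np.float64(19.19592793183005), np.float64(19.234468286755057), 44, 24, 10, np.float64(0.55), array([2.2 , 2.11]), array([-110.,  -48.,   85.]))
(np.float64(18.89150910974712), np.float64(19.234468286755057), 44, -24, -15, np.float64(0.53), array([-2.29, -2.19]), array([-111.,  -37.,   85.]))
(np.float64(18.89150910974712), np.float64(19.234468286755057), 44, 24, 15, np.float64(0.55), array([2.21, 2.11]), array([-111.,  -47.,   85.]))
```

Run:
```python
from plan import *
ths=np.arange(.28,.50,.01)
def hold(Q):
    F=Q.apply(FING);Bd=Q.apply(BODY);best=0;rec=None;cb0=None
    F0=Q.apply([0,0,14])
    for tz in range(80,150,3):
        X=F+[0,0,tz];lowm=X[:,2]<123
        if not lowm.any():break
        tx=-87-X[lowm,0].max()
        m=(X[:,2]>74)&(X[:,2]<112)
        if not m.any() or X[m,0].max()+tx<-91:break
        t=np.array([tx,-42-F0[1],tz])
        cl=[min(clear(F+t,th),clear(Bd+t,th)) for th in ths]
        ok=np.where(np.array(cl)>=0)[0]
        if len(ok)==0:break
        th=ths[ok[0]]
        if cb0 is None:
            cb0=th
            if th>.30:return 0,th,None
        if th>=best:best,rec=th,(t.round(0),round(wrist(t,Q)[0],2),round(wrist(t,Q)[1],2),"fing",round(clear(F+t,th),1),"body",round(clear(Bd+t,th),1))
    return best,cb0,rec
res=[]
for tilt in range(20,46,5):
  for lean in range(0,31,5):
    for spin in(-10,0,10,20):
      Q=rot(tilt,lean,spin);b,c,r=hold(Q)
      if r and r[1]>.33:res.append((round(b,2),round(c,2),tilt,lean,spin,r))
res.sort(key=lambda r:-r[0])
for r in res[:16]:print(r)
```

```text
(np.float64(0.42), np.float64(0.28), 35, 30, -10, (array([-110.,  -48.,  116.]), np.float64(0.59), np.float64(1.63), 'fing', np.float64(12.2), 'body', np.float64(0.1)))
(np.float64(0.4), np.float64(0.28), 30, 25, 10, (array([-109.,  -47.,  122.]), np.float64(0.51), np.float64(1.37), 'fing', np.float64(0.6), 'body', np.float64(8.6)))
(np.float64(0.37), np.float64(0.28), 35, 20, 0, (array([-108.,  -46.,  119.]), np.float64(0.4), np.float64(1.65), 'fing', np.float64(1.0), 'body', np.float64(8.5)))
(np.float64(0.37), np.float64(0.28), 35, 20, 10, (array([-110.,  -46.,  119.]), np.float64(0.4), np.float64(1.65), 'fing', np.float64(1.1), 'body', np.float64(16.7)))
(np.float64(0.37), np.float64(0.28), 35, 25, 0, (array([-108.,  -47.,  119.]), np.float64(0.5), np.float64(1.63), 'fing', np.float64(1.1), 'body', np.float64(6.3)))
(np.float64(0.37), np.float64(0.28), 35, 25, 10, (array([-110.,  -47.,  119.]), np.float64(0.5), np.float64(1.63), 'fing', np.float64(1.4), 'body', np.float64(14.4)))
(np.float64(0.37), np.float64(0.28), 35, 30, 0, (array([-108.,  -48.,  119.]), np.float64(0.59), np.f
[... 869 characters left out ...]
0), 'body', np.float64(14.7)))
(np.float64(0.35), np.float64(0.28), 40, 25, 10, (array([-110.,  -47.,  119.]), np.float64(0.52), np.float64(1.89), 'fing', np.float64(0.0), 'body', np.float64(20.4)))
(np.float64(0.35), np.float64(0.28), 40, 30, 10, (array([-109.,  -47.,  119.]), np.float64(0.6), np.float64(1.84), 'fing', np.float64(0.3), 'body', np.float64(18.3)))
(np.float64(0.34), np.float64(0.28), 35, 30, 20, (array([-110.,  -48.,  116.]), np.float64(0.59), np.float64(1.63), 'fing', np.float64(0.1), 'body', np.float64(14.3)))
(np.float64(0.34), np.float64(0.28), 40, 15, 0, (array([-108.,  -45.,  116.]), np.float64(0.35), np.float64(2.08), 'fing', np.float64(0.8), 'body', np.float64(16.5)))
```

```bash
cat >> plan.py <<'E'
Q0=rot(30,25,10)
def st(p=None,Q=Q0):
    s=sense();W=B.inv()*R.from_euler("xyz",s["tool_rot"]);b=B.inv().apply(s["tcp_pos"]-T)*1000
    F=W.apply(FING)+b;i=F[:,0].argmax()
    print("t",round(s["time"],2),"tcp",b.round(1),"fore pt",F[i].round(1),"F",B.inv().apply(s["wrist_force"]).round(1),"j",s["joint_pos"].round(2),"turn",(W.inv()*Q).as_rotvec().round(3))
    if p is not None:print("shift cm",(W.inv().apply(np.array(p)-b)/10).round(2),"in new axes",(Q.inv().apply(np.array(p)-b)/10).round(2))
    cl=[min(clear(F,t) for _ in[0]) for t in(.28,.30,.34,.4)];print("fing clr",np.round(cl,1),"body clr",np.round([clear(W.apply(BODY)+b,t) for t in(.28,.3,.34,.4)],1))
E
python3 - <<'E'
from plan import *
F=Q0.apply(FING);i=F[:,0].argmax();print("fore offset",F[i],"tip centre",Q0.apply([0,0,14]),"\n",Q0.as_matrix().round(3))
print([tuple(np.round(Q0.inv().apply(e),2)) for e in np.eye(3)])
st((-140,-47,96))
E
```

```text
fore offset [22.30011758  8.69063344  0.42148126] tip centre [  7.           5.12397411 -10.98839794] 
 [[ 0.853 -0.15   0.5  ]
 [-0.365 -0.856  0.366]
 [ 0.373 -0.495 -0.785]]
[(np.float64(0.85), np.float64(-0.15), np.float64(0.5)), (np.float64(-0.37), np.float64(-0.86), np.float64(0.37)), (np.float64(0.37), np.float64(-0.49), np.float64(-0.78))]
t 19.93 tcp [-141.4  -44.5   96.4] fore pt [-118.9  -50.    90.2] F [ 0.6 -0.1 -0.9] j [-0.63  0.29  2.32  1.39  0.5  -0.08] turn [0.029 0.018 0.393]
shift cm [0.1  0.28 0.01] in new axes [0.19 0.22 0.01]
fing clr [29.3 31.4 36.  43.4] body clr [17.  16.2 15.8 21.5]
```

Request:
arm_command(increments="0.01 0.006 0.131 0 0 0 0; 0.01 0.006 0.131 0 0 0 0; 0.009 0.006 0.131 0 0 0 0; 0 0 0 0.13 0.3 -0.13 0; 0 0 0 0.43 -0.07 0.25 0; 0 0 0 0.43 -0.07 0.25 0; 0 0 0 0 0 0 0")

```text
time: 20.8
tcp_pos: [0.5108, -0.1988, 0.0961]
tool_rot: [-2.579, -0.382, -0.743]
wrist_force: [-0.3, -0.1, 0.7]
opening: 0.006
grip_force: 0.0
```

```bash
python3 -c "
from plan import *
st((-120,-48,96))"
```

```text
t 20.8 tcp [-130.7  -48.    96.1] fore pt [-108.4  -39.2   96.5] F [-0.3 -0.2  0.7] j [-0.65  0.32  2.31  1.43  0.53  0.26] turn [-0.     0.     0.001]
shift cm [ 0.91 -0.15  0.54] in new axes [ 0.91 -0.15  0.54]
fing clr [17.8 20.1 24.9 32.4] body clr [25.5 25.2 23.5 21.6]
```

Request:
arm_command(increments="0 0 0 0.51 -0.09 0.3 0; 0 0 0 0 0 0 0")

```text
time: 21.05
tcp_pos: [0.5163, -0.2007, 0.0961]
tool_rot: [-2.579, -0.382, -0.744]
wrist_force: [0.5, 0.3, -0.2]
opening: 0.006
grip_force: 0.0
```

Request:
arm_command(increments="0 0 0 0.26 -0.05 0.15 0; 0 0 0 0 0 0 0")

```text
time: 21.3
tcp_pos: [0.5189, -0.2016, 0.096]
tool_rot: [-2.579, -0.382, -0.744]
wrist_force: [-0.2, -0.2, 0.1]
opening: 0.001
grip_force: 0.0
```

```bash
python3 -c "
from plan import *
st((-120,-48,96))"
```

```text
t 21.3 tcp [-122.1  -47.9   96. ] fore pt [-99.8 -39.2  96.5] F [-0.1 -0.2  0.1] j [-0.64  0.33  2.29  1.42  0.53  0.28] turn [-0.  0. -0.]
shift cm [ 0.18 -0.02  0.11] in new axes [ 0.18 -0.02  0.11]
fing clr [10.6 12.9 17.6 25.2] body clr [17.1 16.9 15.3 13.3]
```

Request:
arm_command(increments="0 0 0 0.26 -0.05 0.15 0; 0 0 0 0 0 0 0")

```text
time: 21.55
tcp_pos: [0.5218, -0.2026, 0.0961]
tool_rot: [-2.579, -0.382, -0.744]
wrist_force: [-0.1, -0.6, 0.2]
opening: 0.007
grip_force: 0.0
```

Request:
arm_command(increments="0 0 0 0.17 -0.03 0.1 0; 0 0 0 0 0 0 0")

```text
time: 21.8
tcp_pos: [0.5236, -0.2032, 0.096]
tool_rot: [-2.579, -0.382, -0.744]
wrist_force: [-0.7, -0.3, -0.4]
opening: -0.0
grip_force: 0.0
```

```bash
python3 -c "
from plan import *
st((-120,-48,96))"
```

```text
t 21.8 tcp [-117.1  -47.9   96. ] fore pt [-94.8 -39.2  96.5] F [-0.6 -0.5 -0.4] j [-0.64  0.33  2.28  1.42  0.53  0.29] turn [-0.  0. -0.]
shift cm [-0.24  0.05 -0.14] in new axes [-0.24  0.05 -0.14]
fing clr [ 6.5  8.7 13.4 21. ] body clr [12.4 12.2 10.5  8.6]
```

Request:
arm_command(increments="0 0 0 0.17 -0.03 0.1 0; 0 0 0 0 0 0 0")

```text
time: 22.05
tcp_pos: [0.5253, -0.2038, 0.0959]
tool_rot: [-2.579, -0.381, -0.744]
wrist_force: [-1.8, -0.1, 0.2]
opening: 0.004
grip_force: 0.7
```

Request:
arm_command(increments="0 0 0 0.17 -0.03 0.1 0; 0 0 0 0 0 0 0")

```text
time: 22.3
tcp_pos: [0.5272, -0.2044, 0.0959]
tool_rot: [-2.579, -0.381, -0.744]
wrist_force: [-2.4, 1.4, 0.8]
opening: 0.002
grip_force: 1.2
```

```bash
python3 -c "
from plan import *
st((-120,-48,96))"
```

```text
t 22.3 tcp [-113.4  -47.8   95.9] fore pt [-91.1 -39.1  96.3] F [-2.8  0.5  0.8] j [-0.64  0.34  2.28  1.42  0.53  0.29] turn [-0.     0.001 -0.   ]
shift cm [-0.56  0.11 -0.35] in new axes [-0.56  0.11 -0.35]
fing clr [ 3.4  5.7 10.3 17.8] body clr [8.7 8.5 6.8 4.9]
```

Request:
arm_command(increments="0 0 0 0.17 -0.03 0.1 0; 0 0 0 0.17 -0.03 0.1 0; 0 0 0 0 0 0 0")

```text
time: 22.68
tcp_pos: [0.531, -0.2058, 0.0959]
tool_rot: [-2.579, -0.381, -0.744]
wrist_force: [-4.8, 1.7, 0.9]
opening: 0.006
grip_force: 1.7
```

```bash
python3 -c "
from plan import *
st((-120,-48,96))"
```

```text
t 22.68 tcp [-109.3  -47.8   95.9] fore pt [-87.  -39.1  96.3] F [-5.2  0.   0.9] j [-0.64  0.34  2.27  1.41  0.53  0.3 ] turn [-0.     0.001 -0.   ]
shift cm [-0.9   0.17 -0.55] in new axes [-0.9   0.17 -0.55]
fing clr [ 0.1  2.2  7.  14.4] body clr [4.8 4.6 2.9 1. ]
```

Request:
arm_command(increments="0 0 0 0.17 -0.03 0.1 0; 0 0 0 0 0 0 0")

```text
time: 22.92
tcp_pos: [0.5324, -0.2061, 0.0957]
tool_rot: [-2.579, -0.381, -0.744]
wrist_force: [-10.0, 1.8, 2.5]
opening: 0.004
grip_force: 3.9
```

```bash
python3 -c "
from plan import *
import cv2
st((-120,-48,96))
im=imaging.grab_frame('scene')[200:350,260:440]
cv2.imwrite('pics/s5.png',cv2.resize(im[:,:,::-1],None,fx=4,fy=4,interpolation=cv2.INTER_CUBIC))"
```

```text
t 22.93 tcp [-107.9  -47.7   95.7] fore pt [-85.6 -39.   96.1] F [-10.   -1.7   2.5] j [-0.63  0.34  2.27  1.41  0.53  0.3 ] turn [-0.     0.001 -0.001]
shift cm [-1.01  0.19 -0.64] in new axes [-1.01  0.19 -0.64]
fing clr [-0.1  1.6  5.8 13.3] body clr [ 3.3  3.1  1.5 -0.4]
```

View pics/s5.png

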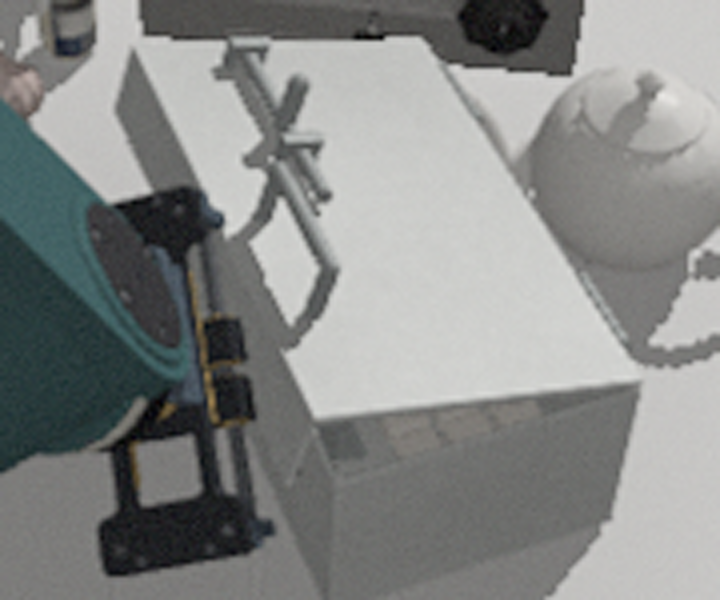

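```bash
python3 -c "
from plan import *
import cv2
im=cv2.imread('pics/s4.png',0)
ys,xs=np.where(im[330:430,190:265]<70);ys+=330;xs+=190
print(len(ys),xs.min(),xs.max(),ys.min(),ys.max(),im[330:430,190:265].min())
c=imaging.camera_info('scene');E=c['extrinsics'];o=B.inv().apply(-E[:3,:3].T@E[:3,3]-T)
u=250+(xs+.5)/3.3-.5;v=180+(ys+.5)/3.3-.5
d=B.inv().apply((E[:3,:3].T@np.stack([(u-c['cx'])/c['fx'],(v-c['cy'])/c['fy'],np.ones(len(u))])).T)
p=o+d*((-.099-o[0])/d[:,0])[:,None]
print(np.percentile(p*1000,[0,10,50,90,100],axis=0).round(1))
for z0 in range(70,110,6):
  m=(p[:,2]*1000>=z0)&(p[:,2]*1000<z0+6)
  if m.any():print(z0,(p[m,1]*1000).min().round(1),(p[m,1]*1000).max().round(1))
"
```

```text
161 223 236 372 395 2
[[-99.  -54.4  79. ]
 [-99.  -50.6  82.4]
 [-99.  -41.1  90.2]
 [-99.  -31.7  96.2]
 [-99.  -29.6  98.5]]
76 -39.2 -29.6
82 -46.9 -29.6
88 -52.5 -31.7
94 -54.4 -35.6
```

The fingertips are on the sprung catch, pushed in about 8 mm. Next I'll try a small lift.

Request:
arm_command(increments="0 0 0 0.11 -0.15 -0.24 0; 0 0 0 0 0 0 0")

```text
time: 23.22
tcp_pos: [0.532, -0.2062, 0.0983]
tool_rot: [-2.58, -0.38, -0.744]
wrist_force: [-7.2, -0.4, -5.0]
opening: 0.008
grip_force: 4.1
```

```bash
python3 -c "
from plan import *
st((-120,-48,96))"
```

```text
t 23.23 tcp [-108.2  -47.9   98.3] fore pt [-85.9 -39.2  98.7] F [-6.6 -2.8 -5. ] j [-0.63  0.34  2.27  1.4   0.53  0.31] turn [ 0.001  0.002 -0.001]
shift cm [-1.09  0.3  -0.41] in new axes [-1.08  0.3  -0.41]
fing clr [-0.7  0.5  4.6 12.2] body clr [4.4 4.3 2.6 0.7]
```

Request:
arm_command(increments="0 0 0 0.11 -0.12 -0.13 0; 0 0 0 0 0 0 0")

```text
time: 23.48
tcp_pos: [0.5322, -0.2062, 0.1001]
tool_rot: [-2.581, -0.38, -0.744]
wrist_force: [-8.3, 0.0, -6.8]
opening: 0.004
grip_force: 4.8
```

```bash
python3 -c "
from plan import *
st((-120,-48,96))"
```

```text
t 23.48 tcp [-108.   -47.9  100.1] fore pt [-85.7 -39.2 100.4] F [-7.9 -2.7 -6.8] j [-0.63  0.33  2.27  1.39  0.53  0.32] turn [ 0.001  0.002 -0.001]
shift cm [-1.17  0.39 -0.28] in new axes [-1.17  0.39 -0.29]
fing clr [-1.4 -0.5  3.7 11. ] body clr [4.7 4.6 2.9 0.9]
```

Request:
arm_command(increments="0 0 0 0.075 -0.1 -0.16 0; 0 0 0 0 0 0 0")

```text
time: 23.72
tcp_pos: [0.5323, -0.2063, 0.1021]
tool_rot: [-2.58, -0.38, -0.744]
wrist_force: [-7.3, -0.8, -6.4]
opening: 0.004
grip_force: 4.7
```

```bash
python3 -c "
from plan import *
import cv2
st((-120,-48,96))
im=imaging.grab_frame('scene')
cv2.imwrite('pics/s6full.png',im[:,:,::-1])
"
```

```text
t 23.73 tcp [-108.   -47.9  102.1] fore pt [-85.6 -39.2 102.5] F [-6.6 -3.2 -6.4] j [-0.63  0.33  2.27  1.38  0.53  0.33] turn [ 0.001  0.002 -0.001]
shift cm [-1.25  0.49 -0.12] in new axes [-1.25  0.49 -0.13]
fing clr [-2.  -0.8  2.3  9.8] body clr [5.2 5.1 3.4 1.4]
```

Request:
arm_command(increments="0 0 0 0.11 -0.15 -0.24 0; 0 0 0 0 0 0 0")

```text
time: 24.02
tcp_pos: [0.5323, -0.2063, 0.1052]
tool_rot: [-2.58, -0.38, -0.744]
wrist_force: [-7.9, -0.7, -5.7]
opening: 0.006
grip_force: 4.5
```

Request:
arm_command(increments="0 0 0 0.11 -0.15 -0.24 0; 0 0 0 0 0 0 0")

```text
time: 24.28
tcp_pos: [0.5323, -0.2063, 0.1083]
tool_rot: [-2.58, -0.38, -0.744]
wrist_force: [-7.8, -1.5, -5.0]
opening: 0.004
grip_force: 4.5
```

```bash
python3 -c "
from plan import *
st((-120,-48,96))"
```

```text
t 24.27 tcp [-107.9  -47.9  108.3] fore pt [-85.6 -39.2 108.7] F [-6.8 -4.  -5. ] j [-0.63  0.31  2.27  1.36  0.53  0.36] turn [ 0.001  0.002 -0.001]
shift cm [-1.49  0.8   0.36] in new axes [-1.49  0.8   0.36]
fing clr [-1.8 -1.2 -0.7  6.5] body clr [7.  6.9 5.2 3.3]
```

Request:
arm_command(increments="0 0 0 0.11 -0.15 -0.24 0; 0 0 0 0.11 -0.15 -0.24 0; 0 0 0 0 0 0 0")

```text
time: 24.65
tcp_pos: [0.5323, -0.2063, 0.1145]
tool_rot: [-2.58, -0.38, -0.744]
wrist_force: [-7.1, -1.2, -5.0]
opening: 0.004
grip_force: 4.3
```

Request:
arm_command(increments="0 0 0 0.13 -0.15 -0.23 0; 0 0 0 0.13 -0.15 -0.23 0; 0 0 0 0 0 0 0")

```text
time: 25.02
tcp_pos: [0.5333, -0.2066, 0.1211]
tool_rot: [-2.579, -0.381, -0.744]
wrist_force: [-6.1, 1.4, -0.4]
opening: 0.009
grip_force: 3.3
```

```bash
python3 -c "
from plan import *
st((-120,-48,96))"
```

```text
t 25.02 tcp [-106.9  -47.8  121.1] fore pt [-84.6 -39.1 121.5] F [-6.2 -0.7 -0.4] j [-0.63  0.29  2.26  1.32  0.54  0.41] turn [ 0.     0.001 -0.   ]
shift cm [-2.04  1.46  1.31] in new axes [-2.05  1.46  1.31]
fing clr [-2.  -1.9 -2.  -0. ] body clr [9.9 9.8 8.3 6.1]
```

Request:
arm_command(increments="0 0 0 0.11 -0.15 -0.24 0; 0 0 0 0.11 -0.15 -0.24 0; 0 0 0 0 0 0 0")

```text
time: 25.4
tcp_pos: [0.5337, -0.2067, 0.1277]
tool_rot: [-2.579, -0.382, -0.744]
wrist_force: [-1.9, 0.5, -1.6]
opening: 0.0
grip_force: 1.4
```

```bash
python3 -c "
from plan import *
import cv2
st((-120,-48,96))
im=imaging.grab_frame('scene')[200:350,260:440]
cv2.imwrite('pics/s7.png',cv2.resize(im[:,:,::-1],None,fx=4,fy=4,interpolation=cv2.INTER_CUBIC))"
```

```text
t 25.4 tcp [-106.5  -47.8  127.7] fore pt [-84.2 -39.1 128.2] F [-1.9 -0.2 -1.6] j [-0.63  0.27  2.26  1.3   0.54  0.43] turn [-0.  0. -0.]
shift cm [-2.33  1.79  1.81] in new axes [-2.33  1.79  1.81]
fing clr [-1.9 -1.9 -2.  -1.9] body clr [11.4 11.3 10.1  7.7]
```

View pics/s7.png

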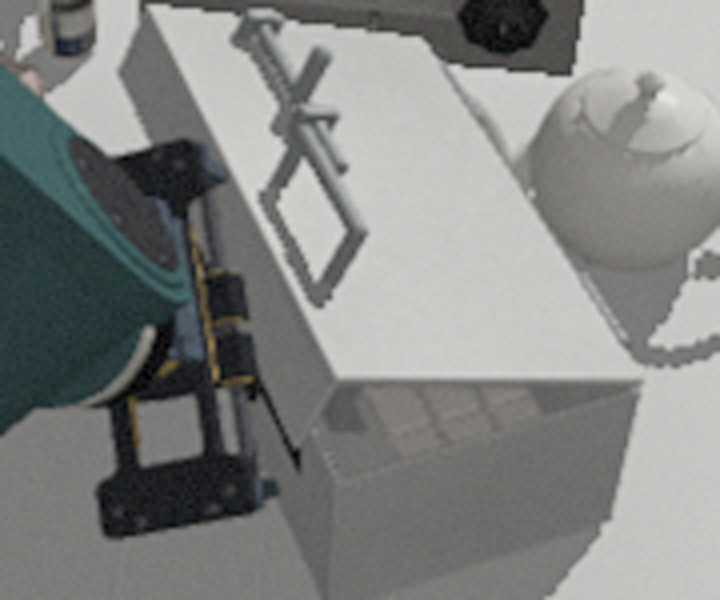

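The view shows the lid well raised past the catch, with the black slot on the front wall now visible around (280,430). I'll keep raising it along the lip's arc.

Request:
arm_command(increments="0 0 0 0.44 -0.41 -0.52 0; 0 0 0 0.44 -0.41 -0.52 0; 0 0 0 0.6 -0.51 -0.58 0; 0 0 0 0.6 -0.51 -0.58 0; 0 0 0 0 0 0 0")

```text
time: 26.08
tcp_pos: [0.5432, -0.2101, 0.1628]
tool_rot: [-2.578, -0.383, -0.744]
wrist_force: [-1.2, 1.0, -0.2]
opening: 0.005
grip_force: 0.3
```

```bash
python3 -c "
from plan import *
st((-97,-48,161))
s=sense();W=B.inv()*R.from_euler('xyz',s['tool_rot']);b=B.inv().apply(s['tcp_pos']-T)*1000;F=W.apply(FING)+b
print([(round(t,2),round(clear(F,t),1)) for t in np.arange(.4,.8,.05)])"
```

```text
t 26.07 tcp [-96.4 -47.8 162.8] fore pt [-74.1 -39.1 163.3] F [-1.5  0.5 -0.2] j [-0.63  0.21  2.24  1.18  0.56  0.58] turn [-0.001 -0.001  0.001]
shift cm [-0.12  0.11  0.1 ] in new axes [-0.12  0.11  0.1 ]
fing clr [-3.4 -3.3 -2.7 -2. ] body clr [15.2 13.4 12.3 12.1]
[(np.float64(0.4), np.float64(-2.0)), (np.float64(0.45), np.float64(-1.9)), (np.float64(0.5), np.float64(-2.0)), (np.float64(0.55), np.float64(-1.8)), (np.float64(0.6), np.float64(-1.2)), (np.float64(0.65), np.float64(4.7)), (np.float64(0.7), np.float64(12.9)), (np.float64(0.75), np.float64(21.4))]
```

Request:
arm_command(increments="0 0 0 0.67 -0.51 -0.52 0; 0 0 0 0.67 -0.51 -0.52 0; 0 0 0 0.73 -0.5 -0.44 0")

```text
time: 26.45
tcp_pos: [0.5542, -0.2136, 0.1886]
tool_rot: [-2.579, -0.381, -0.743]
wrist_force: [-9.3, 2.4, -0.5]
opening: 0.008
grip_force: 4.2
```

Request:
arm_command(increments="0 0 0 0.73 -0.5 -0.44 0; 0 0 0 0.78 -0.48 -0.35 0; 0 0 0 0.78 -0.48 -0.35 0; 0 0 0 0.82 -0.47 -0.27 0; 0 0 0 0.82 -0.47 -0.27 0")

```text
time: 27.08
tcp_pos: [0.5814, -0.2231, 0.2284]
tool_rot: [-2.578, -0.381, -0.743]
wrist_force: [-6.6, 1.4, 2.0]
opening: -0.001
grip_force: 3.1
```

```bash
python3 -c "
from plan import *
import cv2
st()
im=imaging.grab_frame('scene')[150:350,240:450]
cv2.imwrite('pics/s8.png',cv2.resize(im[:,:,::-1],None,fx=3,fy=3,interpolation=cv2.INTER_CUBIC))"
```

```text
t 27.07 tcp [-56.1 -47.4 228.4] fore pt [-33.8 -38.7 228.8] F [-6.7 -0.9  2. ] j [-0.6   0.15  2.15  0.98  0.63  0.84] turn [-0.001  0.002 -0.   ]
fing clr [31.7 28.4 21.7 11.6] body clr [50.  47.2 41.7 34.3]
```

View pics/s8.png

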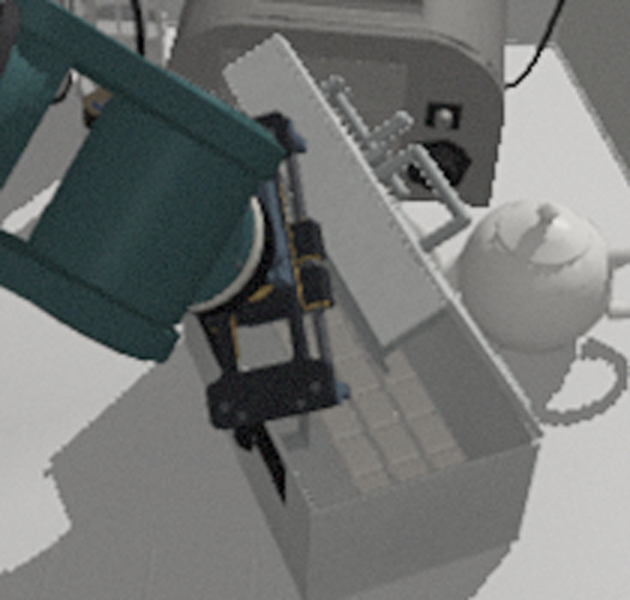

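The lid is wide open, at about 1.0 rad, with its lip resting on the fingers. I'll push it on to about 1.25 rad and then withdraw toward the robot.

Request:
arm_command(increments="0 0 0 0.86 -0.44 -0.18 0; 0 0 0 0.86 -0.44 -0.18 0; 0 0 0 0.89 -0.42 -0.09 0; 0 0 0 0.89 -0.42 -0.09 0; 0 0 0 0.7 -0.3 0 0; 0 0 0 0 0 0 0")

```text
time: 27.88
tcp_pos: [0.6126, -0.2339, 0.2559]
tool_rot: [-2.581, -0.376, -0.74]
wrist_force: [-38.3, 1.8, 8.1]
opening: 0.009
grip_force: 17.2
```

```bash
python3 -c "
from plan import *
st()
s=sense();W=B.inv()*R.from_euler('xyz',s['tool_rot']);b=B.inv().apply(s['tcp_pos']-T)*1000;F=W.apply(FING)+b
print([(round(t,2),round(min(clear(F,t),clear(W.apply(BODY)+b,t)),1)) for t in np.arange(.9,1.36,.05)])"
```

```text
t 27.88 tcp [-23.  -47.2 255.9] fore pt [ -0.7 -38.5 256.1] F [-36.7 -11.1   8.1] j [-0.59  0.17  2.07  0.9   0.66  0.95] turn [ 0.     0.008 -0.   ]
fing clr [67.2 64.4 58.6 49.8] body clr [66.5 62.9 56.  46.3]
[(np.float64(0.9), np.float64(-3.4)), (np.float64(0.95), np.float64(-3.5)), (np.float64(1.0), np.float64(-2.1)), (np.float64(1.05), np.float64(-2.0)), (np.float64(1.1), np.float64(-2.0)), (np.float64(1.15), np.float64(-2.0)), (np.float64(1.2), np.float64(-1.8)), (np.float64(1.25), np.float64(2.9)), (np.float64(1.3), np.float64(12.3)), (np.float64(1.35), np.float64(21.9))]
```

The lid is at its stop, so I'm withdrawing.

Request:
arm_command(increments="0 0 0 -0.85 0.15 -0.5 0; 0 0 0 -2.1 0.4 -1.3 0; 0 0 0 -3 0.5 -1.8 0; 0 0 0 -3 0.5 -1.8 0; 0 0 0 0 0 0 0; 0 0 0 0 0 0 0")

```text
time: 28.62
tcp_pos: [0.5167, -0.2013, 0.2603]
tool_rot: [-2.578, -0.383, -0.744]
wrist_force: [1.2, -0.6, -0.1]
opening: 0.006
grip_force: 0.0
```

```bash
python3 -c "
from plan import *
import cv2
st()
im=imaging.grab_frame('scene')
cv2.imwrite('pics/s9.png',im[:,:,::-1])
a=cv2.imread('pics/scene0.png',0).astype(int);b=cv2.cvtColor(im,cv2.COLOR_RGB2GRAY).astype(int)
# bystander patches: garlic+spice, bottle
for n,(x0,x1,y0,y1) in dict(spice=(266,288,176,216),garlic=(252,272,212,232),wash=(422,462,350,420),spiceb=(208,228,158,192)).items(): print(n,np.abs(a-b)[y0:y1,x0:x1].mean().round(1))
# lid edge: compare with s8 lid pose: free corner (right end of lip)
p=np.array([[85-191*np.cos(t)-47*np.sin(t),-140,127+191*np.sin(t)-47*np.cos(t)] for t in(1.0,1.2,1.3,1.35)])/1e3
c=imaging.camera_info('scene');E=c['extrinsics'];q=(B.apply(p)+T)@E[:3,:3].T+E[:3,3];print((q[:,:2]/q[:,2:]*c['fx']+[c['cx'],c['cy']]).round(0))
g=np.abs(np.diff(b[225:300,330:420],axis=1));print(b[262:290:4,360:400:3])
"
```

```text
t 28.62 tcp [-124.3  -48.4  260.3] fore pt [-102.   -39.7  260.8] F [ 1.3 -0.2 -0.1] j [-0.65 -0.01  2.26  0.92  0.68  0.89] turn [-0.    -0.001  0.   ]
fing clr [64.6 61.7 56.1 48.1] body clr [108.4 105.7 100.7  93.7]
spice 51.5
garlic 66.9
wash 14.7
spiceb 32.2
[[360. 271.]
 [376. 257.]
 [385. 251.]
 [390. 247.]]
[[115 121 121 125 104 102 101 106 106  99 101 100 140  95]
 [115 127 121 124 123 100 107 105 101 101 102 102  95 158]
 [122 103 121 122 123 117 101 102 103 102  99 100 102 102]
 [123 122 108 123 122 121 119 105 102 102 101 101 105 101]
 [124 128 114 117 122 124 123 103 101 100  99  99 104 104]
 [120 126 122 110 124 124 124 124 103 104  96 102 104  99]
 [118 126 122 125 107 124 117 129 119  96 105 103 101  97]]
```

```bash
python3 -c "
from plan import *
import cv2
im=imaging.grab_frame('top');b=cv2.cvtColor(im,cv2.COLOR_RGB2GRAY);a=cv2.imread('pics/top0.png',0)
for n,(x0,x1,y0,y1) in dict(spice=(224,248,215,238),garlic=(238,260,243,266),spiceb=(154,184,247,268),wash=(478,530,245,282),teapot=(352,420,128,186)).items():
    w=b[y0-6:y1+6,x0-6:x1+6];r=cv2.matchTemplate(w,a[y0:y1,x0:x1],cv2.TM_CCOEFF_NORMED);_,m,_,l=cv2.minMaxLoc(r);print(n,round(m,2),'shift',l[0]-6,l[1]-6)
# lid angle from the lid front corners/top edge: project plate edge and print gray profile along the lid's mid normal in scene
sc=cv2.cvtColor(imaging.grab_frame('scene'),cv2.COLOR_RGB2GRAY).astype(int)
c=imaging.camera_info('scene');E=c['extrinsics']
for t in(.9,1.0,1.1,1.2,1.25,1.3,1.35):
    # right edge of lid, end of plate: line between hinge end and outer corner; mean gradient across
    s=np.linspace(.3,.95,40);P3=np.stack([85+s*(-191*np.cos(t)+3*np.sin(t)),-140+0*s,127+s*191*np.sin(t)+3*np.cos(t)],1)/1e3
    q=(B.apply(P3)+T)@E[:3,:3].T+E[:3,3];u=(q[:,:2]/q[:,2:]*c['fx']+[c['cx'],c['cy']]);d=u[-1]-u[0];n=np.array([-d[1],d[0]])/np.hypot(*d)
    f=lambda k:np.mean([sc[int(round(y)),int(round(x))] for x,y in u+k*n])
    print(t,u[-1].round(),[int(f(k)) for k in(-6,-4,-2,0,2,4,6)])
"
```

```text
spice 1.0 shift 0 0
garlic 1.0 shift 0 0
spiceb 0.99 shift 0 0
wash 1.0 shift 0 0
teapot 1.0 shift 0 0
0.9 [377. 263.] [102, 101, 101, 101, 100, 102, 101]
1.0 [385. 257.] [101, 101, 99, 101, 102, 109, 109]
1.1 [393. 251.] [100, 107, 119, 95, 96, 95, 96]
1.2 [402. 246.] [98, 96, 95, 94, 95, 98, 103]
1.25 [407. 244.] [96, 95, 95, 95, 98, 104, 113]
1.3 [412. 242.] [95, 95, 95, 97, 110, 120, 127]
1.35 [416. 240.] [95, 94, 105, 115, 129, 127, 128]
```

```bash
python3 -c "
from rig import bot
print(bot.job_done())"
```

```text
the job is handed in; nothing more can be done
None
```

The box is open and handed in: bolt drawn, catch pushed in and passed, lid resting open near its 1.35 rad stop, and the jars, garlic and bottle unmoved; but the gripper's body pressed the lid's lip at about 35 N once (limit 40 N), and the lid met its stop at about 37 N.

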